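Shingle the slide mailers on the sloped stand

TASK

Bring the pile of three slide mailers on the sloped stand down square against its ledge, then slide the upper ones back up the slope so they overlap like shingles, in line with one another. The lower edge of the middle one must lie on the moulded line of the bottom one, and the lower edge of the top one on the moulded line of the middle one, so that every paper label shows. Leave the dishes, the tube rack and the jar where they are.

Things in the scene. Friction and masses are not known exactly. Their poses are not given: they have to be found in the camera images.
- stand: Sloped slide stand of grey sheet steel with a black rubber face, fixed to the bench. The face is a plane 260 mm long up the slope, 190 mm wide, sloping 16 degrees (0.28 rad). Origin: centre of the face, on its surface, 60 mm above the bench. Axes: x up the slope along the face, y across it, z square off the face. No rim at the high edge (x = +130 mm) or the sides.
- ledge (a point): Middle of the foot of the ledge's inner side, on the stand's face at its low edge (stand x = -130 mm); same axes as the stand. The ledge runs the stand's whole width, is 4 mm thick and stands only 6 mm above the face, less than one mailer's thickness.
- mailer_bottom: Lowest of a pile of three like mailers: rigid shut grey plastic boxes for two slides, 114 long (x), 66 wide (y), 10 mm thick (z), 40 to 85 g. Origin: centre of the underside; z out of the lid; -x the label end, down-slope; +x the hinge end. Lid: white paper label 4 to 24 mm from the label end, thin dark moulded line across it 32 mm from the label end, two outlined slide bays above that.
- mailer_middle: Middle mailer, same size and axes; at the start flat on the bottom one (origin 10 mm above the other's), flush with it within 5 mm. The pile starts with its label end 35 to 80 mm up the face from the ledge, turned askew by up to 0.2 rad. Friction is high: pushed askew against the ledge a mailer jams rather than squaring itself, so turn it square while it slides.
- mailer_top: Top mailer, same size and axes; at the start flat on the middle one, flush within 5 mm. Mailers stay where they are left on the slope (friction holds them) and slide when an edge is pushed with a few newtons; one lying on a pushed one rides along, those below stay put.
- dishes: Stack of four closed round agar dishes, 91 mm across, 61 mm high, loose on the bench beside the stand. Origin: centre of the underside, z up. To be left alone.
- tube_rack: Green rack of capped sample tubes, 66 mm (x) by 122 mm (y), 83 mm high, loose on the bench beside the stand. Origin: centre of the underside, z up. To be left alone.
- jar: Brown screw-cap jar, 66 mm across, 82 mm high, loose on the bench. Origin: centre of the underside, z up. To be left alone.

How it is judged:
By the outcome, as a careful person would: the job done as asked, in the order asked, and still so for the second after the job is handed in, with the robot touching nothing.
It also fails if it takes over 58 s, if anything falls off the work surface, if the arm or the gripper's body presses on something with over 40 N, if the wrist force passes 120 N, or if a joint passes its speed limit or range.

ROBOT

A 6-joint arm with a two-finger parallel gripper is mounted at the origin on the work surface. World frame = base frame: x ahead of the robot, y to its left, z up, the work surface at z = 0. Lengths are in m, angles in degrees, forces in N, time in s.
With the tool pointing down it reaches from about 0.35 to 0.875 m from the base axis. Payload 4.2 kg.
Tool frame: the origin (TCP) lies at the very end of the fingers, on their centre line; the grasp point (between the pads) lies 19 mm behind it; y points along the fingers, z is the direction in which the jaws open and shut, and the axes are right-handed (so a half turn about y gives the same grasp; the last joint's range is limited). The gripper opens to 87 mm and grips with 3 to 60 N. Pads are 19 mm wide; open, the fingers measure 117 mm over their backs; the gripper's body (75 mm by 190 mm) begins 51 mm behind the grasp point.
Start: joints at [-49.87, 22.042, 0.453, 0, -68.411, -14.817], TCP at [0.267, -0.565, 0.2] pointing down, gripper open.
Joint ranges: [-179.83, 179.83], [-69.29, 118.12], [-61.27, 80.66], [-181.25, 117.63], [-171.15, -9.14], [-177.46, 177.46]. Speed limits (degrees/s): [159.86, 159.86, 180, 180, 180, 180].

INTERFACE

Orientations are given as a 3x3 rotation matrix whose columns are the frame's x, y, z axes.
In Python, from station import r, eyes gives the robot as it stands.
- The arm moves only by the tool play_rows, never from a script. Its argument "deltas" is one flat list of numbers, 5 for each row, row after row: the closure in counts, from 0 (fully open) to 255 (shut), then the shift along the tool's x, y, z in mm, then the turn about the tool's y in rad. In form: [claw, tx, ty, tz, roll, claw, tx, ty, tz, roll, ...]. A call has exactly 10 rows; each row shifts and turns the commanded pose from where the row before left it, along the tool's axes as they then stand; what a row does not reach is not made up. A row lasts 1/10 s, in which the tool goes at most 50 mm and 8.59 degrees, less where a joint would pass 70% of its speed; a pose out of reach is approached as far as the arm can. A call is refused whole if a number of a shift passes 50 or a number of a turn 0.15, either way. A call with a gripper value outside its range is refused whole. The fingers move at their own pace and stop on an object; the grip force is fixed at half the most. Time passes only in rows, so rows that do not move let the fingers close, or fill a call up. It gives the time, the measured TCP pose, the force and the opening at its end, in the units of the state.
- r.sense(): the state, without advancing time (a new reading comes with each control period).
- eyes.capture(name): name is "side" or "top" or "wrist"; returns a dict with "img" (384x512x3 uint8, blue, green, red), "vfov" (degrees; the focal length in pixels is half the picture's height over the tangent of half this angle, whatever the lens; pixels are square), "cx", "cy" (the principal point, pixels), "distortion" ([k1, k2, p1, p2, k3] as OpenCV has them; the pictures are not rectified), "R" (3x3) and "t" (3): a world point X has camera coordinates R X + t; the wrist camera has in their place "tool_from_camera" (4x4, takes a point from camera to tool coordinates, whose origin is the TCP and whose axes are the tool frame's). Camera axes: x right, y down, z forward; pixel columns grow to the right and rows downward; lengths in m; the calibration is good to about 2 mm. A picture is of the moment at which its call begins: read the wrist's pose just before it. There is no depth.
- r.finish_job(): hands the job in, once; it reports no verdict.
The state is a dict: "time_s": time; "joints": joint angles; "joint_velocities": joint speeds; "effort": joint torques, N m; "tcp_pos": TCP position; "ee_rot": TCP orientation; "wrist_force": force on the tool from outside, world axes, zero at the start; "moment": the same for the moment, N m; "gripper_width": opening from 0.0 (shut) to 1.0 (fully open).
Only numpy, scipy, OpenCV 4.12 (cv2) and the standard library are available. Lean on these libraries where they do the work, as an engineer would, in place of code of your own. Each camera call takes 0.05 s, during which the arm holds its last target.

## Working session

There is one attempt and no reset: what is moved stays moved. The work goes in short steps, Python scripts to look and compute and a tool call to move; the robot and the scene stay as the last step left them, time stands still between calls to the robot, and variables do not carry over. Pictures are saved under pics/ and viewed, and the job is handed in when it is done.

Besides the shell and the picture viewer there is one more tool, called as name(argument=value, ...), one argument or row to a line, values as JSON. play_rows: Moves the arm, as the interface text tells. Its arguments: {"type":"object","properties":{"deltas":{"type":"array","items":{"type":"number"}}},"required":["deltas"]}

```bash
ls; mkdir -p pics; python3 - <<'E'
from station import r, eyes
import cv2,numpy as np
s=r.sense();print({k:np.round(v,3).tolist() for k,v in s.items()})
for n in("side","top","wrist"):
    c=eyes.capture(n);cv2.imwrite(f"pics/{n}0.png",c["img"])
    print(n,{k:np.round(v,4).tolist() for k,v in c.items() if k!="img"})
E
```

```text
pics
{'time_s': 0.0, 'joints': [-49.869, 22.092, 0.379, -0.029, -68.411, -14.814], 'joint_velocities': [-0.024, -0.028, -0.04, -0.035, -0.09, 0.068], 'effort': [0.0, -39.067, 18.741, 4.22, 0.011, -0.0], 'tcp_pos': [0.267, -0.564, 0.198], 'ee_rot': [[0.904, -0.001, -0.427], [0.427, 0.002, 0.904], [-0.0, -1.0, 0.002]], 'wrist_force': [0.06, -0.478, -0.113], 'moment': [-0.032, 0.031, -0.013], 'gripper_width': 1.002}
side {'vfov': 44.5104, 'cx': 256.0849, 'cy': 190.9173, 'distortion': [-0.0369, 0.0, 0.0, 0.0, 0.0], 'R': [[0.7569, -0.6535, -0.0035], [-0.4349, -0.4996, -0.7492], [0.4879, 0.5686, -0.6623]], 't': [-0.4257, 0.3057, 0.9341]}
top {'vfov': 54.7554, 'cx': 254.5811, 'cy': 194.5158, 'distortion': [-0.0635, 0.0, 0.0, 0.0, 0.0], 'R': [[0.0216, -0.9998, 0.0026], [-0.9843, -0.0218, -0.1749], [0.1749, 0.0012, -0.9846]], 't': [-0.0034, 0.5757, 0.9931]}
wrist {'vfov': 68.6427, 'cx': 254.4157, 'cy': 193.6559, 'distortion': [-0.0557, 0.0, 0.0, 0.0, 0.0], 'tool_from_camera': [[-0.0009, 0.9672, 0.2539, -0.0701], [0.0004, -0.2539, 0.9672, -0.1854], [1.0, 0.0009, -0.0002, 0.0003], [0.0, 0.0, 0.0, 1.0]]}
```

View pics/side0.png

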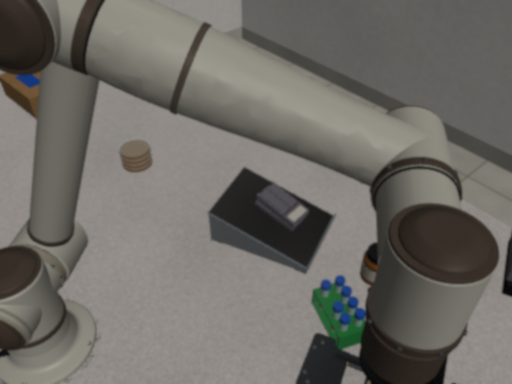

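View pics/top0.png

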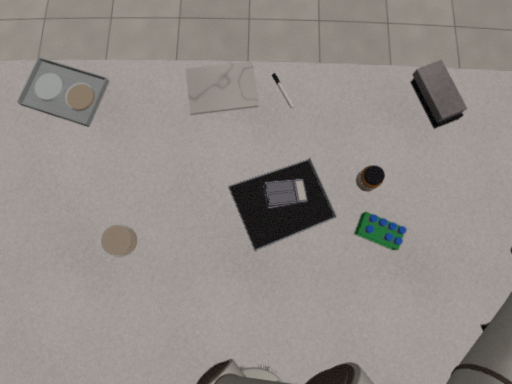

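View pics/wrist0.png

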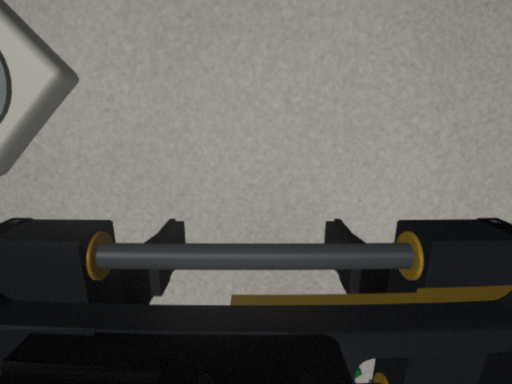

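The stand slopes down toward image right (world -y), with the pile on it (top view: white label at about (300,190)). The dishes, rack and jar are clear of it. Next I measure the stand and pile.

```bash
cat > h.py <<'E'
import numpy as np,cv2
from station import r,eyes
def cam(c,s=None):
    f=c["img"].shape[0]/2/np.tan(np.radians(c["vfov"])/2)
    K=np.array([[f,0,c["cx"]],[0,f,c["cy"]],[0,0,1]]);d=np.array(c["distortion"],float)
    if "R" in c: R=np.array(c["R"]);t=np.array(c["t"])
    else:
        T=np.array(c["tool_from_camera"]);Rt=np.array(s["ee_rot"]);
        Rwc=Rt@T[:3,:3];o=Rt@T[:3,3]+np.array(s["tcp_pos"]);R=Rwc.T;t=-R@o
    return K,d,R,t
def ray(m,px):
    K,d,R,t=m
    u=cv2.undistortPoints(np.float64(px).reshape(-1,1,2),K,d).reshape(-1,2)
    return -R.T@t,np.c_[u,np.ones(len(u))]@R
def onplane(m,px,p0,n):
    o,D=ray(m,px); return o+D*(((p0-o)@n)/(D@n))[:,None]
def proj(m,X):
    K,d,R,t=m
    return cv2.projectPoints(np.float64(X).reshape(-1,3),cv2.Rodrigues(R)[0],t,K,d)[0].reshape(-1,2)
def tri(ms,pxs):
    A=np.zeros((3,3));b=np.zeros(3)
    for m,p in zip(ms,pxs):
        o,D=ray(m,[p]);D=D[0]/np.linalg.norm(D[0]);P=np.eye(3)-np.outer(D,D);A+=P;b+=P@o
    return np.linalg.solve(A,b)
E
python3 - <<'E'
from h import *
c=eyes.capture("top");m=cam(c);img=c["img"]
g=cv2.cvtColor(img,cv2.COLOR_BGR2GRAY)
roi=np.zeros_like(g);roi[150:260,215:348]=1
k=((g<75)&(roi>0)).astype(np.uint8)
k=cv2.morphologyEx(k,cv2.MORPH_CLOSE,np.ones((3,3)))
cs=max(cv2.findContours(k,0,2)[0],key=cv2.contourArea)
h=cv2.convexHull(cs);q=cv2.approxPolyDP(h,5,True).reshape(-1,2);print(q)
z=np.array([0,0,1.])
for p in q:
  for hh in(.0958,.0242): print(p,hh,onplane(m,[p],np.array([0,0,hh]),z)[0].round(4))
for nm,p,hh in(("dish",(119,240),.061),("rack",(381,230),.083),("jar",(374,176),.082)): print(nm,onplane(m,[p],np.array([0,0,hh]),z)[0].round(3))
v=cv2.resize(img[140:270,215:405],None,fx=4,fy=4,interpolation=2);cv2.imwrite("pics/topz.png",v)
c=eyes.capture("side");cv2.imwrite("pics/sidez.png",cv2.resize(c["img"][150:350,190:390],None,fx=3,fy=3,interpolation=2))
E
```

```text
[[309 159]
 [334 215]
 [255 248]
 [229 187]]
[309 159] 0.0958 [ 0.6699 -0.1381  0.0958]
[309 159] 0.0242 [ 0.6901 -0.1487  0.0242]
[334 215] 0.0958 [ 0.5167 -0.2045  0.0958]
[334 215] 0.0242 [ 0.5257 -0.22    0.0242]
[255 248] 0.0958 [0.4249 0.0049 0.0958]
[255 248] 0.0242 [0.4272 0.0047 0.0242]
[229 187] 0.0958 [0.5867 0.0787 0.0958]
[229 187] 0.0242 [0.6008 0.0838 0.0242]
dish [0.438 0.379 0.061]
rack [ 0.48  -0.335  0.083]
jar [ 0.63  -0.321  0.082]
```

View pics/topz.png

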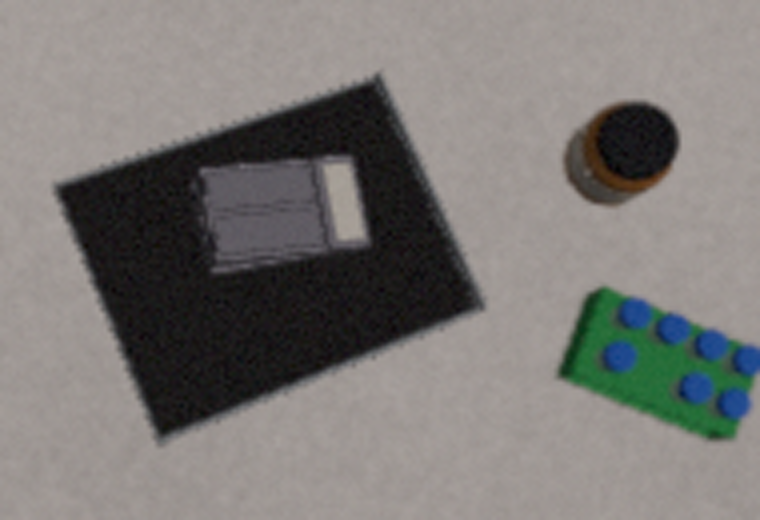

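View pics/sidez.png

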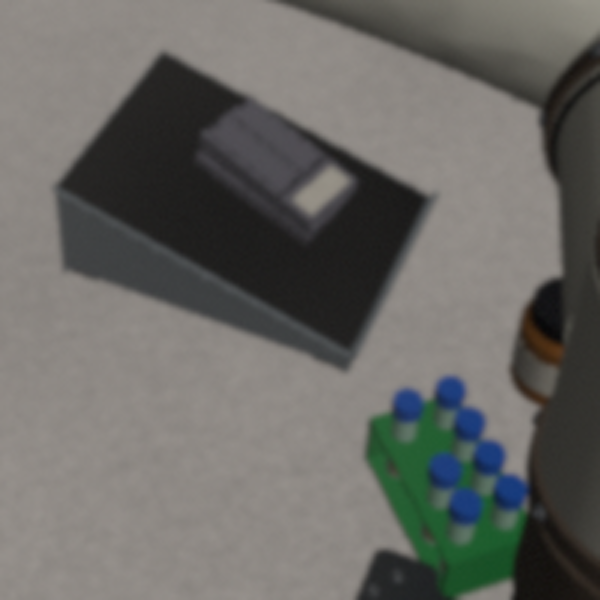

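```bash
cat >> h.py <<'E'
import os,json
def stand():
    j=json.load(open("stand.json"));c=np.array(j["c"]);a=np.radians(j["yaw"]);b=np.radians(16)
    h=np.array([np.cos(a),np.sin(a),0]);z=np.array([0,0,1.])
    ux=h*np.cos(b)+z*np.sin(b);uz=-h*np.sin(b)+z*np.cos(b);uy=np.cross(uz,ux)
    return c,np.c_[ux,uy,uz]
def toS(X): c,R=stand(); return (np.atleast_2d(X)-c)@R
def toW(P): c,R=stand(); return np.atleast_2d(P)@R.T+c
E
echo '{"c":[0.557,-0.071,0.06],"yaw":114.1}'>stand.json
python3 - <<'E'
from h import *
c=eyes.capture("top");m=cam(c);C,R=stand()
px=[(215+x/4,140+y/4) for x,y in((352,157),(370,243),(213,270),(200,168),(56,187),(380,75),(482,308),(160,440))]
print((toS(onplane(m,px,C+R[:,2]*.03,R[:,2]))[:4]*1e3).round(1))
print((toS(onplane(m,px,C,R[:,2]))[4:]*1e3).round(1))
s=r.sense();
t=toW([[.0,.0,.0]])[0]; print(t)
E
```

```text
[[-68.6 -34.1  30. ]
 [-53.8  26.5  30. ]
 [ 60.3   5.4  30. ]
 [ 39.7 -62.4  30. ]]
[[ 129.2  -88.9   -0. ]
 [-133.8  -89.5    0. ]
 [-129.8   96.4   -0. ]
 [ 130.3   94.4    0. ]]
[ 0.557 -0.071  0.06 ]
```

```bash
cat >> h.py <<'E'
def plan(target,yaw,n,claw=0):
    s=r.sense();R=np.array(s["ee_rot"]);p=np.array(s["tcp_pos"]);y0=np.arctan2(R[1,0],R[0,0])
    dy=(np.radians(yaw)-y0+np.pi)%(2*np.pi)-np.pi
    d=(np.array(target)-p)/n
    print("dist",np.linalg.norm(d)*n,"dyaw",dy)
    for i in range(n):
        a=y0+dy*i/n;h=np.array([np.cos(a),np.sin(a),0]);zz=np.array([-np.sin(a),np.cos(a),0])
        print([claw,round(1e3*d@h,1),round(-1e3*d[2],1),round(1e3*d@zz,1),round(-dy/n,3)])
def state():
    s=r.sense();R=np.array(s["ee_rot"])
    print("t",s["time_s"],"S",(toS(s["tcp_pos"])*1e3).round(1),"tcp",np.round(s["tcp_pos"],4),"yaw",np.degrees(np.arctan2(R[1,0],R[0,0])).round(2),"tilt",R[:,1].round(4),"F",np.round(s["wrist_force"],1),"M",np.round(s["moment"],2),"w",s["gripper_width"],"J",np.round(s["joints"],1))
    return s
E
python3 - <<'E'
from h import *
plan([.549,-.027,.165],114.1,20)
E
```

```text
dist 0.6081181637674049 dyaw 1.549612198133068
[0, np.float64(24.2), np.float64(1.7), np.float64(18.3), np.float64(-0.077)]
[0, np.float64(25.6), np.float64(1.7), np.float64(16.4), np.float64(-0.077)]
[0, np.float64(26.8), np.float64(1.7), np.float64(14.3), np.float64(-0.077)]
[0, np.float64(27.8), np.float64(1.7), np.float64(12.2), np.float64(-0.077)]
[0, np.float64(28.7), np.float64(1.7), np.float64(10.0), np.float64(-0.077)]
[0, np.float64(29.3), np.float64(1.7), np.float64(7.8), np.float64(-0.077)]
[0, np.float64(29.9), np.float64(1.7), np.float64(5.5), np.float64(-0.077)]
[0, np.float64(30.2), np.float64(1.7), np.float64(3.1), np.float64(-0.077)]
[0, np.float64(30.3), np.float64(1.7), np.float64(0.8), np.float64(-0.077)]
[0, np.float64(30.3), np.float64(1.7), np.float64(-1.5), np.float64(-0.077)]
[0, np.float64(30.1), np.float64(1.7), np.float64(-3.9), np.float64(-0.077)]
[0, np.float64(29.7), np.float64(1.7), np.float64(-6.2), np.float64(-0.077)]
[0, np.float64(29.1), np.float64(1.7), np.float64(-8.5), np.float64(-0.077)]
[0, np.float64(28.4), np.float64(1.7), np.float64(-10.7), np.float64(-0.077)]
[0, np.float64(27.5), np.float64(1.7), np.float64(-12.9), np.float64(-0.077)]
[0, np.float64(26.4), np.float64(1.7), np.float64(-15.0), np.float64(-0.077)]
[0, np.float64(25.2), np.float64(1.7), np.float64(-17.0), np.float64(-0.077)]
[0, np.float64(23.8), np.float64(1.7), np.float64(-18.9), np.float64(-0.077)]
[0, np.float64(22.2), np.float64(1.7), np.float64(-20.7), np.float64(-0.077)]
[0, np.float64(20.6), np.float64(1.7), np.float64(-22.3), np.float64(-0.077)]
```

play_rows(
  deltas=[0,24,0,18,-0.077,0,25.5,0,16.5,-0.077,0,27,0,14.5,-0.077,0,28,0,12,-0.077,0,28.5,0,10,-0.077,0,29.5,0,8,-0.077,0,30,0,5.5,-0.077,0,30,0,3,-0.077,0,30.5,0,1,-0.077,0,30.5,0,-1.5,-0.077],
)

```text
time_s: 1.3
tcp_pos: [0.4091, -0.2948, 0.1997]
ee_rot: [[0.348, 0.0, -0.937], [0.937, -0.0, 0.348], [0.0, -1.0, -0.0]]
wrist_force: [0.6, 1.0, 1.4]
gripper_width: 1.003
```

```bash
python3 -c "
from h import *
state()"
```

```text
t 1.3 S [[-99.8 226.4 173.9]] tcp [ 0.4091 -0.2948  0.1997] yaw 69.61 tilt [ 3.e-04 -1.e-04 -1.e+00] F [0.6 1.  1.4] M [0.01 0.03 0.04] w 1.0029901335051634 J [-17.3  10.2 -16.1  -0.  -63.6  -3.1]
```

play_rows(
  deltas=[0,30,0,-4,-0.077,0,29.5,3,-6,-0.077,0,29,4,-8.5,-0.077,0,28.5,4,-10.5,-0.077,0,27.5,4,-13,-0.077,0,26.5,4,-15,-0.077,0,25,4,-17,-0.077,0,24,4,-19,-0.077,0,22,4,-20.5,-0.077,0,20.5,4,-22.5,-0.077],
)

```text
time_s: 2.3
tcp_pos: [0.5519, -0.0273, 0.1645]
ee_rot: [[-0.403, 0.0, -0.915], [0.915, 0.0, -0.403], [-0.0, -1.0, -0.0]]
wrist_force: [-0.2, 0.6, 0.4]
gripper_width: 0.998
```

```bash
python3 -c "
from h import *
s=state();c=eyes.capture('wrist');cv2.imwrite('pics/w1.png',c['img'])"
```

```text
t 2.3 S [[ 69.2 -13.2  88.9]] tcp [ 0.5519 -0.0273  0.1645] yaw 113.74 tilt [ 2.e-04  1.e-04 -1.e+00] F [-0.2  0.6  0.4] M [-0.03  0.06  0.04] w 0.9981575554238877 J [ 14.   16.7 -12.9  -0.  -60.5   9.8]
```

View pics/w1.png

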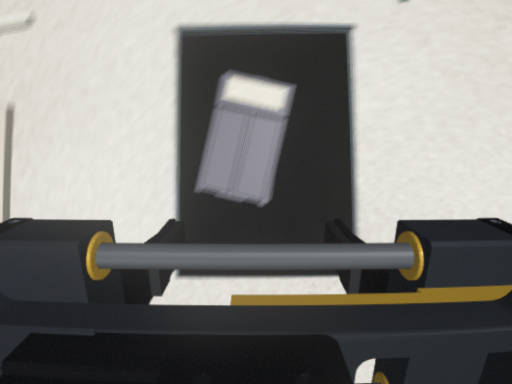

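```bash
python3 - <<'E'
from h import *
s=state();c=eyes.capture('wrist');img=c['img'];m=cam(c,s);cv2.imwrite('pics/w2z.png',cv2.resize(img[10:270,160:370],None,fx=2.8,fy=2.2,interpolation=2))
g=cv2.GaussianBlur(cv2.cvtColor(img,6),(3,3),0).astype(float)
C,R=stand()
L=[];Rr=[]
for v in range(60,210,10):
    row=g[v]; 
    l=next(u for u in range(165,200) if row[u]<60); rr=next(u for u in range(370,330,-1) if row[u]<60)
    L.append((l,v));Rr.append((rr,v))
print(g[120,170:190].round(),g[120,340:362].round())
print(g[18:45,300].round())
a=toS(onplane(m,L,C,R[:,2]))*1e3;b=toS(onplane(m,Rr,C,R[:,2]))*1e3
for q in(a,b): 
    p=np.polyfit(q[:,0],q[:,1],1);print("slope deg",np.degrees(p[0]),"y0",p[1])
lo=[(u,next(v for v in range(15,60) if g[v,u]<60)) for u in range(190,345,15)]
q=toS(onplane(m,lo,C,R[:,2]))*1e3;p=np.polyfit(q[:,1],q[:,0],1);print(lo,"low slope",np.degrees(p[0]),p[1])
E
```

```text
t 2.35 S [[ 70.6 -16.4  87.6]] tcp [ 0.5541 -0.0244  0.1637] yaw 114.04 tilt [ 1.5e-03  6.0e-04 -1.0e+00] F [ 3.2  1.2 -0.3] M [ 0.21 -0.18  0.02] w 1.0040886474411623 J [ 14.2  16.9 -12.7  -0.  -60.4   9.8]
[229. 228. 229. 229. 230. 230. 230. 230. 229. 225. 213. 189. 164. 140.
 108.  77.  62.  60.  59.  59.] [ 41.  41.  41.  40.  41.  41.  41.  41.  41.  41.  41.  42.  42.  41.
  41.  41.  42.  42.  44.  58.  92. 133.]
[208. 182. 156. 133. 104.  80.  71.  72.  86.  92.  71.  50.  46.  46.
  46.  46.  46.  46.  46.  45.  45.  45.  45.  45.  44.  44.  45.]
slope deg -0.23014446747797648 y0 -84.31697889449075
slope deg -0.333683901608128 y0 91.68409347076764
[(190, 39), (205, 29), (220, 29), (235, 29), (250, 29), (265, 29), (280, 29), (295, 29), (310, 29), (325, 29), (340, 30)] low slope -1.7879803144698194 -122.89655026034086
```

View pics/w2z.png

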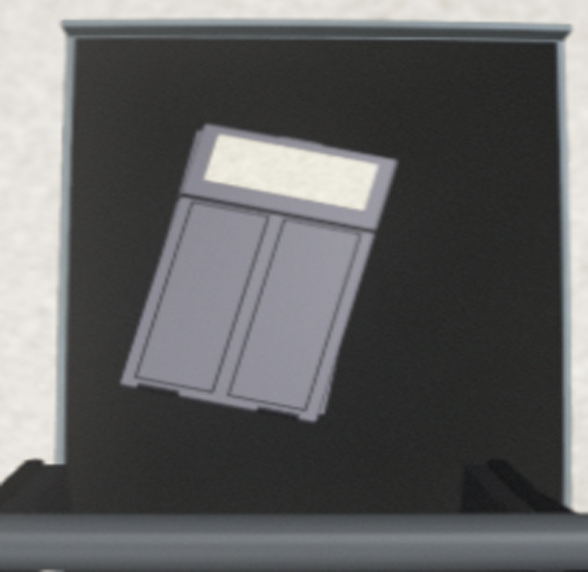

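```bash
cat >> h.py <<'E'
def meas_stand(save=None):
    s=state();c=eyes.capture('wrist');img=c['img'];m=cam(c,s)
    if save: cv2.imwrite(save,img)
    C,R=stand();g=cv2.GaussianBlur(cv2.cvtColor(img,6),(3,3),0).astype(float)
    uv=lambda P:proj(m,toW(np.array(P)/1e3))
    def edge(P,d,lim=55):  # walk from outside to inside until dark
        for k in np.arange(0,25,.25):
            q=np.array(P)+np.array(d)*k;u,v=uv([q])[0]
            if 2<=u<510 and 2<=v<215:
                if cv2.getRectSubPix(g.astype(np.float32),(1,1),(float(u),float(v)))[0,0]<lim: return q[:2]
        return [np.nan]*2
    out={}
    for sg in(-1,1):
        q=np.array([edge((x,sg*105,0),(0,-sg,0)) for x in range(-110,60,8)]);q=q[~np.isnan(q[:,0])]
        p=np.polyfit(q[:,0],q[:,1],1);out[sg]=p;print("side",sg,"slope deg",np.degrees(p[0]).round(2),"y at -60",np.polyval(p,-60).round(2),"res",np.std(q[:,1]-np.polyval(p,q[:,0])).round(2),len(q))
    q=np.array([edge((-142,y,0),(1,0,0)) for y in range(-60,75,8)]);q=q[~np.isnan(q[:,0])]
    if len(q)>3:
        p=np.polyfit(q[:,1],q[:,0],1);print("ledge x",p[1].round(2),"slope",np.degrees(p[0]).round(2),"res",np.std(q[:,0]-np.polyval(p,q[:,1])).round(2))
    return s,c,m
E
python3 -c "
from h import *
meas_stand('pics/w3.png')"
```

```text
t 2.4 S [[ 69.8 -14.5  87.9]] tcp [ 0.5528 -0.0259  0.1638] yaw 113.8 tilt [-2.e-04  1.e-04 -1.e+00] F [-0.   0.3  0.7] M [-0.04  0.17  0.01] w 0.9972088140181506 J [ 14.1  16.8 -12.8  -0.  -60.4   9.7]Traceback (most recent call last):
  File "<string>", line 3, in <module>
    meas_stand('pics/w3.png')
    ~~~~~~~~~~^^^^^^^^^^^^^^^
  File "h.py", line 59, in meas_stand
    p=np.polyfit(q[:,0],q[:,1],1);out[sg]=p;print("side",sg,"slope deg",np.degrees(p[0]).round(2),"y at -60",np.polyval(p,-60).round(2),"res",np.std(q[:,1]-np.polyval(p,q[:,0])).round(2),len(q))
    raise TypeError("expected non-empty vector for x")
TypeError: expected non-empty vector for x
```

```bash
sed -i 's/edge((x,sg\*105,0),(0,-sg,0))/edge((x,sg*108,0),(0,-sg,0),70)/; s/(1,0,0)) for y/(1,0,0),60) for y/' h.py
python3 -c "
from h import *
meas_stand('pics/w3.png')"
```

```text
t 2.45 S [[ 69.2 -13.2  88.3]] tcp [ 0.5518 -0.0272  0.1639] yaw 113.66 tilt [-1.e-03 -1.e-04 -1.e+00] F [-0.3 -0.3 -0.2] M [-0.04  0.14  0.02] w 1.0013850359494514 J [ 14.   16.7 -12.9  -0.  -60.5   9.7]
side -1 slope deg -0.33 y at -60 -86.13 res 0.14 22
side 1 slope deg -0.27 y at -60 92.74 res 0.09 22
ledge x -124.2 slope -0.14 res 0.08
```

```bash
cat >> h.py <<'E'
def meas_top(img,m,h,roi=None,save=None,thr=90):
    C,R=stand();g=cv2.GaussianBlur(cv2.cvtColor(img,6),(3,3),0)
    k=(g>thr).astype(np.uint8)
    # keep inside stand face only
    P=proj(m,toW([[-.124,-.080,0],[-.124,.080,0],[.125,.080,0],[.125,-.080,0]]))
    mk=np.zeros_like(k);cv2.fillPoly(mk,[P.astype(np.int32)],1);mk[215:]=0;k&=mk
    cs=max(cv2.findContours(k,0,2)[0],key=cv2.contourArea)
    X=toS(onplane(m,cs.reshape(-1,2).astype(float),C+R[:,2]*h,R[:,2]))[:,:2]*1e3
    (c,wh,a)=cv2.minAreaRect(X.astype(np.float32));print("rect h",h,np.round(c,1),np.round(wh,1),round(a,2))
    return cs,X
E
python3 -c "
from h import *
s=state();c=eyes.capture('wrist');m=cam(c,s)
for h in (.02,.03,.035):meas_top(c['img'],m,h)
cs,X=meas_top(c['img'],m,.03)
v=c['img'].copy();cv2.drawContours(v,[cs],-1,(0,0,255),1)
cv2.imwrite('pics/w4.png',cv2.resize(v[10:270,160:370],None,fx=2.8,fy=2.2,interpolation=0))
C,R=stand()
K,d,Rc,t=m;print('cam S',toS(-Rc.T@t)*1e3)
"
```

```text
t 2.5 S [[ 68.6 -12.4  88.7]] tcp [ 0.5513 -0.028   0.1642] yaw 113.58 tilt [-1.e-03 -2.e-04 -1.e+00] F [-0.6  0.2 -0.3] M [-0.05  0.19 -0.03] w 1.0004517271170286 J [ 13.9  16.7 -12.9  -0.  -60.5   9.7]
rect h 0.02 [ -8.5 -17.7] [ 70.2 118.9] 76.85
rect h 0.03 [ -6.2 -17.4] [ 67.5 114.4] 76.85
rect h 0.035 [ -5.  -17.3] [ 66.2 112.2] 76.85
rect h 0.03 [ -6.2 -17.4] [ 67.5 114.4] 76.85
cam S [[ 52.98680844 -11.46383707 286.05288254]]
```

View pics/w4.png

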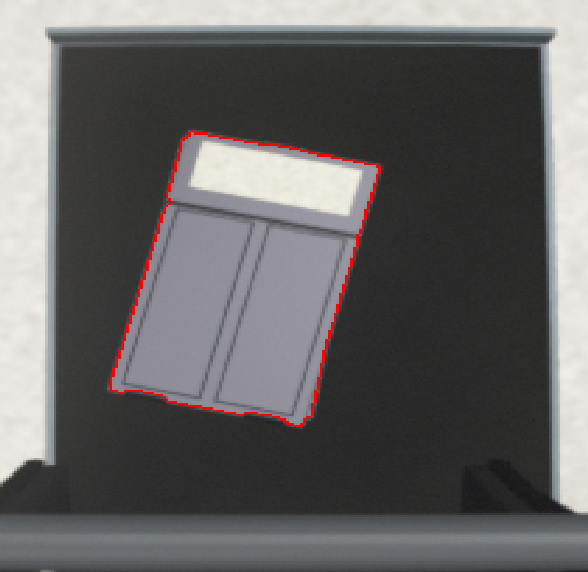

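The wrist view shows the stand square in frame (sides at columns 180 and 352, ledge at row 29). The pile is turned about -13° and measures 67x114 mm, which matches the given size. My plan is:
1. Push the hinge end downhill with two half-closed fingers, so two contacts square the pile.
2. Squeeze the sides to line the mailers up.
3. Push the upper mailers back up from their label ends.

```bash
echo '{"c":[0.5531,-0.0706,0.06],"yaw":113.8}'>stand.json
python3 -c "
from h import *
s=state();plan(toW([[.078,-.026,.030]])[0],113.8,10,173)
c=eyes.capture('wrist');m=cam(c,s);cs,X=meas_top(c['img'],m,.03)
for f in(np.argmin,np.argmax):
  for a in(0,1):print(X[f(X[:,a])])
"
```

```text
t 2.55 S [[ 66.5 -15.2  89.6]] tcp [ 0.5511 -0.0286  0.1644] yaw 113.53 tilt [-6.e-04 -1.e-04 -1.e+00] F [ 0.  -0.1  1. ] M [-0.04  0.16  0.02] w 0.9970798440327489 J [ 13.9  16.6 -12.9  -0.  -60.5   9.7]
dist 0.06163984430888821 dyaw 0.004768275767145447
[173, np.float64(2.8), np.float64(5.4), np.float64(-1.1), np.float64(-0.0)]
[173, np.float64(2.8), np.float64(5.4), np.float64(-1.1), np.float64(-0.0)]
[173, np.float64(2.8), np.float64(5.4), np.float64(-1.1), np.float64(-0.0)]
[173, np.float64(2.8), np.float64(5.4), np.float64(-1.1), np.float64(-0.0)]
[173, np.float64(2.8), np.float64(5.4), np.float64(-1.1), np.float64(-0.0)]
[173, np.float64(2.8), np.float64(5.4), np.float64(-1.1), np.float64(-0.0)]
[173, np.float64(2.8), np.float64(5.4), np.float64(-1.1), np.float64(-0.0)]
[173, np.float64(2.8), np.float64(5.4), np.float64(-1.1), np.float64(-0.0)]
[173, np.float64(2.8), np.float64(5.4), np.float64(-1.1), np.float64(-0.0)]
[173, np.float64(2.8), np.float64(5.4), np.float64(-1.1), np.float64(-0.0)]
rect h 0.03 [ -8.1 -20.9] [ 67.6 114.6] 77.09
[-70.11431073 -39.24203971]
[ 36.33164509 -65.82384026]
[53.9936533  -2.71097895]
[-54.59664786  23.09456989]
```

play_rows(
  deltas=[173,6,2,-3,0,173,6,4,-3,0,173,6,6,-3,0,173,5,7,-3,0,173,3,8,-3,0,173,2,8,-2,0,173,0,8,0,0,173,0,8,0,0,173,0,8,0,0,173,0,4,0,0],
)

```text
time_s: 3.6
tcp_pos: [0.5554, 0.0037, 0.1004]
ee_rot: [[-0.399, -0.001, -0.917], [0.917, -0.0, -0.399], [0.0, -1.0, 0.001]]
wrist_force: [0.2, -0.1, 0.8]
gripper_width: 0.331
```

```bash
python3 -c "
from h import *
s=state();c=eyes.capture('wrist');cv2.imwrite('pics/w5.png',c['img']);s=state()"
```

```text
t 3.6 S [[ 75.7 -32.1  20.4]] tcp [0.5554 0.0037 0.1004] yaw 113.53 tilt [-1.5e-03 -3.0e-04 -1.0e+00] F [ 0.2 -0.1  0.8] M [-0.01  0.13  0.03] w 0.33143089310127893 J [ 17.1  20.7 -17.2  -0.  -52.2   6.4]
t 3.65 S [[ 75.6 -31.8  20.1]] tcp [0.5551 0.0037 0.1001] yaw 113.52 tilt [-2.2e-03 -4.0e-04 -1.0e+00] F [-0.5 -0.8 -0.6] M [ 0.03  0.16 -0.06] w 0.32512740449869304 J [ 17.1  20.7 -17.2  -0.  -52.2   6.4]
```

View pics/w5.png

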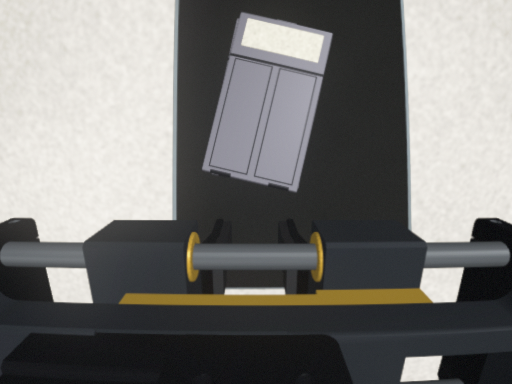

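play_rows(
  deltas=[173,1,4,0,-0.002,173,1,4,0,-0.002,173,0,3,0,0,173,0,2,0,0,173,0,1,0,0,173,0,0.5,0,0,173,0,0.5,0,0,173,0,0.5,0,0,173,0,0.5,0,0,173,0,0,0,0],
)

```text
time_s: 4.65
tcp_pos: [0.5551, 0.0058, 0.0856]
ee_rot: [[-0.403, 0.0, -0.915], [0.915, 0.0, -0.403], [0.0, -1.0, -0.0]]
wrist_force: [-0.7, -0.3, -0.5]
gripper_width: 0.32
```

```bash
python3 -c "
from h import *
s=state()"
```

```text
t 4.65 S [[ 73.5 -32.6   5.5]] tcp [0.5551 0.0058 0.0856] yaw 113.78 tilt [ 0.  0. -1.] F [-0.7 -0.3 -0.5] M [ 0.02  0.14 -0.05] w 0.31988939961139246 J [ 17.3  21.6 -18.3  -0.  -50.1   6.4]
```

play_rows(
  deltas=[173,0,0.5,0,0,173,0,0.5,0,0,173,0,0.5,0,0,173,0,0.5,0,0,173,0,0.4,0,0,173,0,0.3,0,0,173,0,0.3,0,0,173,0,0.2,0,0,173,0,0.2,0,0,173,0,0,0,0],
)

```text
time_s: 5.65
tcp_pos: [0.5551, 0.0058, 0.0821]
ee_rot: [[-0.403, -0.0, -0.915], [0.915, -0.0, -0.403], [0.0, -1.0, 0.0]]
wrist_force: [0.4, -0.4, -0.3]
gripper_width: 0.321
```

```bash
python3 -c "
from h import *
s=state()"
```

```text
t 5.65 S [[ 72.5 -32.6   2.2]] tcp [0.5551 0.0058 0.0821] yaw 113.78 tilt [-0. -0. -1.] F [ 0.4 -0.4 -0.3] M [-0.    0.09 -0.05] w 0.32098538606173194 J [ 17.3  21.9 -18.5  -0.  -49.6   6.4]
```

play_rows(
  deltas=[173,-0.5,0.5,0,0,173,-0.5,0.5,0,0,173,-0.5,0.5,0,0,173,-0.5,0.5,0,0,173,-0.5,0.5,0,0,173,0,0.2,0,0,173,0,0.2,0,0,173,0,0.1,0,0,173,0,0,0,0,173,0,0,0,0],
)

```text
time_s: 6.65
tcp_pos: [0.5561, 0.0036, 0.0792]
ee_rot: [[-0.403, 0.0, -0.915], [0.915, 0.0, -0.403], [-0.0, -1.0, -0.0]]
wrist_force: [-0.7, -0.4, -0.4]
gripper_width: 0.322
```

```bash
python3 -c "
from h import *
s=state()"
```

```text
t 6.65 S [[ 69.3 -32.7   0.1]] tcp [0.5561 0.0036 0.0792] yaw 113.78 tilt [ 1.e-04  0.e+00 -1.e+00] F [-0.7 -0.4 -0.4] M [ 0.03  0.15 -0.01] w 0.32178879371897184 J [ 17.1  22.1 -18.6  -0.  -49.3   6.7]
```

play_rows(
  deltas=[173,0,0.5,0,0,173,0,0.5,0,0,173,0,0.4,0,0,173,0,0.4,0,0,173,0,0.4,0,0,173,0,0.3,0,0,173,0,0.3,0,0,173,0,0.2,0,0,173,0,0,0,0,173,0,0,0,0],
)

```text
time_s: 7.65
tcp_pos: [0.5561, 0.0035, 0.0762]
ee_rot: [[-0.403, 0.0, -0.915], [0.915, 0.0, -0.403], [-0.0, -1.0, -0.0]]
wrist_force: [-0.5, -0.7, -0.1]
gripper_width: 0.324
```

```bash
python3 -c "
from h import *
s=state()"
```

```text
t 7.65 S [[ 68.5 -32.6  -2.8]] tcp [0.5561 0.0035 0.0762] yaw 113.78 tilt [ 0.  0. -1.] F [-0.5 -0.7 -0.1] M [-0.02  0.13  0.08] w 0.3242528293154865 J [ 17.1  22.4 -18.8   0.  -48.9   6.7]
```

```bash
python3 -c "
from h import *
c=eyes.capture('side');m=cam(c);cv2.imwrite('pics/s8.png',cv2.resize(c['img'][130:290,190:350],None,fx=3.7,fy=3.7,interpolation=2))
print(proj(m,np.array(r.sense()['tcp_pos'])))
P=proj(m,toW(np.array([[-.13,-.095,0],[-.13,.095,0],[.13,.095,0],[.13,-.095,0]])));print((P-[190,130])*3.7)
s=r.sense();T=np.array(s['tcp_pos']);R=np.array(s['ee_rot']);print((proj(m,np.array([T+R@[0,0,.022],T-R@[0,0,.022]]))-[190,130])*3.7)
"
```

```text
[[253.09084312 192.94976805]]
[[529.58423417 315.00852817]
 [429.18162289 515.27628424]
 [ 59.31576539 306.57491794]
 [196.35090618 133.86935372]]
[[218.94217196 253.05578754]
 [247.56272055 213.28309693]]
```

View pics/s8.png

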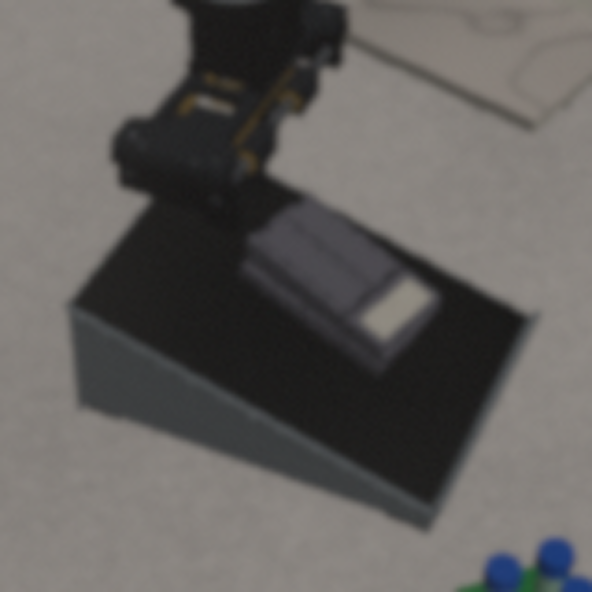

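```bash
python3 -c "
from h import *
c=eyes.capture('side');g=c['img'][160:240,200:300].astype(float);g=np.clip((g-15)*4.5,0,255).astype(np.uint8);cv2.imwrite('pics/s9.png',cv2.resize(g,None,fx=7,fy=7,interpolation=2))
c=eyes.capture('top');g=c['img'][150:260,215:345].astype(float);g=np.clip((g-5)*4,0,255).astype(np.uint8);cv2.imwrite('pics/t9.png',cv2.resize(g,None,fx=5,fy=5,interpolation=2))
c=eyes.capture('wrist');cv2.imwrite('pics/w9.png',np.clip(c['img']*1.5,0,255).astype(np.uint8))
m=cam(eyes.capture('side'));s=r.sense();T=np.array(s['tcp_pos']);R=np.array(s['ee_rot']);print((proj(m,np.array([T+R@[0,0,.022],T-R@[0,0,.022]]))-[200,160])*7)
"
```

```text
[[344.18039432 268.79827675]
 [398.33350294 193.5554164 ]]
```

View pics/s9.png

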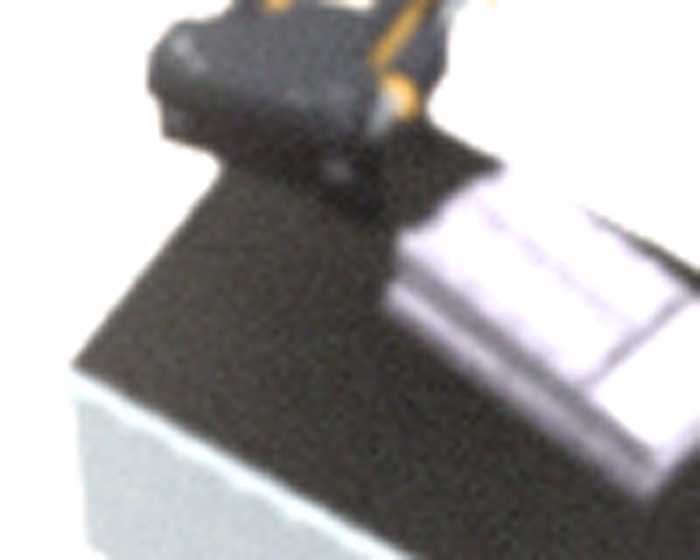

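View pics/t9.png

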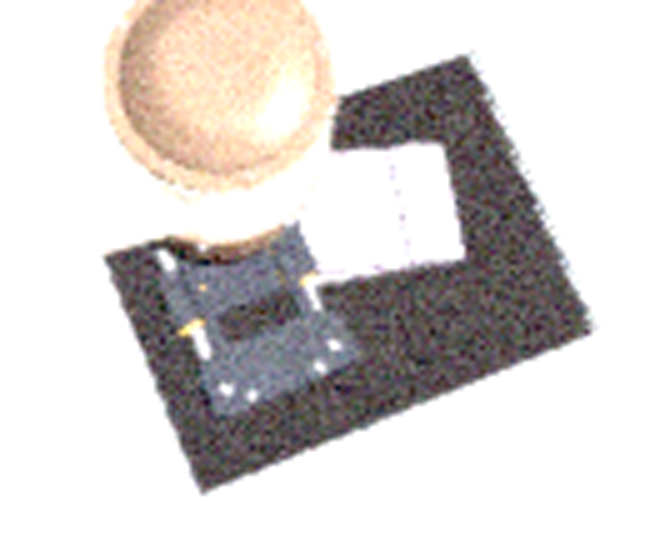

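View pics/w9.png

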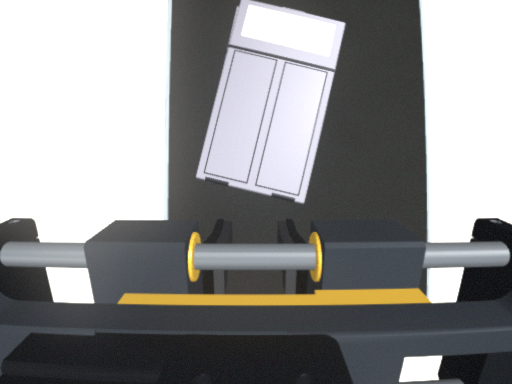

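```bash
python3 -c "
from h import *
def lab(name):
    s=r.sense();c=eyes.capture(name);m=cam(c,s);g=cv2.cvtColor(c['img'],6)
    P=proj(m,toW([[-.052,-.012,.03]]))[0]
    M=np.zeros_like(g);cv2.circle(M,(int(P[0]),int(P[1])),{'side':30,'top':20,'wrist':60}[name],1,-1)
    thr={'side':140,'top':150,'wrist':200}[name]
    k=((g>thr)&(M>0)).astype(np.uint8);n,l,st,ce=cv2.connectedComponentsWithStats(k)
    i=1+np.argmax(st[1:,4]);q=cv2.boxPoints(cv2.minAreaRect(np.argwhere(l==i)[:,::-1].astype(np.float32)))
    print(name,st[i],ce[i],P,q.round(1).tolist());return m,ce[i]
a=[lab(n) for n in('side','top','wrist')]
for ii in((0,1),(0,2),(1,2),(0,1,2)):
    print(ii,(toS(tri([a[i][0] for i in ii],[a[i][1] for i in ii]))*1e3).round(1))
"
```

```text
Traceback (most recent call last):
ValueError: attempt to get argmax of an empty sequence
```

```bash
cat >> h.py <<'E'
def lab(name,S0=(-.052,-.012,.03),f=.75):
    s=r.sense();c=eyes.capture(name);m=cam(c,s);g=cv2.cvtColor(c['img'],6)
    P=proj(m,toW([S0]))[0]
    M=np.zeros_like(g);cv2.circle(M,(int(P[0]),int(P[1])),{'side':18,'top':14,'wrist':60}[name],1,-1)
    thr=f*g[M>0].max()
    k=((g>thr)&(M>0)).astype(np.uint8);n,l,st,ce=cv2.connectedComponentsWithStats(k)
    i=1+np.argmax(st[1:,4]);print(name,thr,st[i],ce[i],P);return m,ce[i]
E
python3 -c "
from h import *
a=[lab(n) for n in('side','top','wrist')]
for ii in((0,1),(0,2),(1,2),(0,1,2)):
    print(ii,(toS(tri([a[i][0] for i in ii],[a[i][1] for i in ii]))*1e3).round(1))
"
```

```text
side 104.25 [288 206  18  15 154] [296.57142857 212.97402597] [297.12098636 213.77998287]
top 126.75 [296 181  10  19 136] [300.5 190. ] [301.1427672  189.75196731]
wrist 183.0 [ 241    5   95   51 2870] [288.51567944  29.93101045] [287.21949654  26.38377238]
(0, 1) [[-49.7 -12.   31.1]]
(0, 2) [[-49.5 -11.7  31.3]]
(1, 2) [[-48.6 -11.6  32.2]]
(0, 1, 2) [[-49.5 -11.7  31.2]]
```

play_rows(
  deltas=[173,0,0.6,0,0,173,0,0.6,0,0,173,0,0.6,0,0,173,0,0.6,0,0,173,0,0.6,0,0,173,0,0.5,0,0,173,0,0.5,0,0,173,0,0.5,0,0,173,0,0.5,0,0,173,0,0,0,0],
)

```text
time_s: 9.1
tcp_pos: [0.5561, 0.0036, 0.0711]
ee_rot: [[-0.403, -0.0, -0.915], [0.915, -0.0, -0.403], [0.0, -1.0, 0.0]]
wrist_force: [-0.7, 0.0, -0.0]
gripper_width: 0.321
```

```bash
python3 -c "
from h import *
s=state()"
```

```text
t 9.1 S [[ 67.1 -32.6  -7.7]] tcp [0.5561 0.0036 0.0711] yaw 113.78 tilt [-1.e-04 -0.e+00 -1.e+00] F [-0.7  0.  -0. ] M [ 0.01  0.12 -0.03] w 0.32114071281425405 J [ 17.1  22.7 -19.1  -0.  -48.2   6.7]
```

```bash
python3 -c "
from h import *
c=eyes.capture('side');g=c['img'][165:205,220:275].astype(float);g=np.clip((g-10)*5,0,255).astype(np.uint8);cv2.imwrite('pics/s10.png',cv2.resize(g,None,fx=14,fy=14,interpolation=2))
m=cam(c);s=r.sense();T=np.array(s['tcp_pos']);R=np.array(s['ee_rot']);print((proj(m,np.array([T+R@[0,-b,a] for a in(.014,.022,-.014,-.022) for b in(0,.02)]))-[220,165])*14)
"
```

```text
[[428.69258164 461.08405401]
 [427.40458626 375.70156744]
 [408.64437354 489.03997833]
 [407.11513768 403.57794468]
 [497.40461506 365.26971498]
 [496.92528977 280.18611258]
 [516.63047752 338.46057044]
 [516.3723912  253.46787345]]
```

View pics/s10.png

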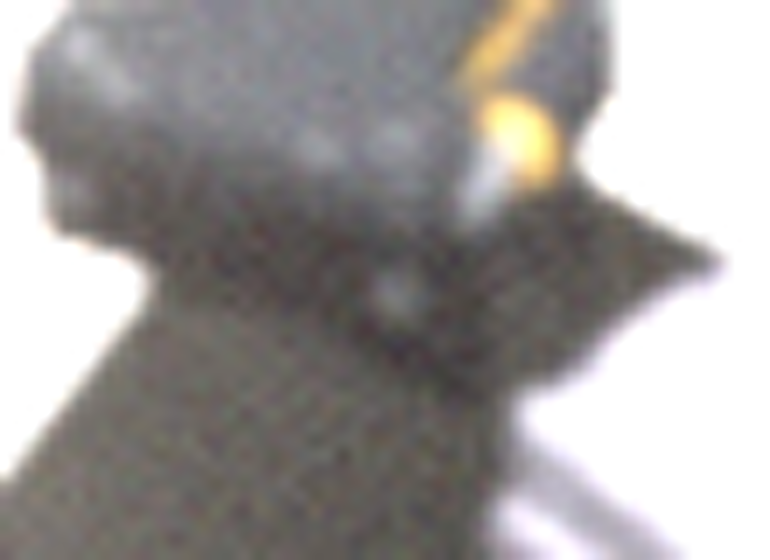

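play_rows(
  deltas=[173,0.5,0.7,0,0,173,0.5,0.7,0,0,173,0.5,0.7,0,0,173,0.5,0.7,0,0,173,0,0.7,0,0,173,0,0.7,0,0,173,0,0.6,0,0,173,0,0.6,0,0,173,0,0.6,0,0,173,0,0,0,0],
)

```text
time_s: 10.15
tcp_pos: [0.5552, 0.0053, 0.065]
ee_rot: [[-0.403, -0.0, -0.915], [0.915, -0.0, -0.403], [0.0, -1.0, 0.0]]
wrist_force: [0.2, 0.2, 0.7]
gripper_width: 0.322
```

```bash
python3 -c "
from h import *
s=state();
c=eyes.capture('wrist');cv2.imwrite('pics/w11.png',cv2.resize(np.clip(c['img'][120:310,150:360]*4.,0,255).astype(np.uint8),None,fx=3.8,fy=3.1))
m=cam(c,s);T=np.array(s['tcp_pos']);R=np.array(s['ee_rot']);print(proj(m,np.array([T+R@[x,-b,.014] for b in(0,.019) for x in(-.0095,.0095)])))
"
```

```text
t 10.15 S [[ 67.4 -32.6 -14.1]] tcp [0.5552 0.0053 0.065 ] yaw 113.77 tilt [-2.e-04 -0.e+00 -1.e+00] F [0.2 0.2 0.7] M [-0.02  0.14  0.06] w 0.3217542659656557 J [ 17.3  23.1 -19.6  -0.  -47.4   6.5]
[[273.45303029 209.00388856]
 [272.94859572 234.48611085]
 [275.48266022 218.33095747]
 [274.8623806  246.10594875]]
```

View pics/w11.png

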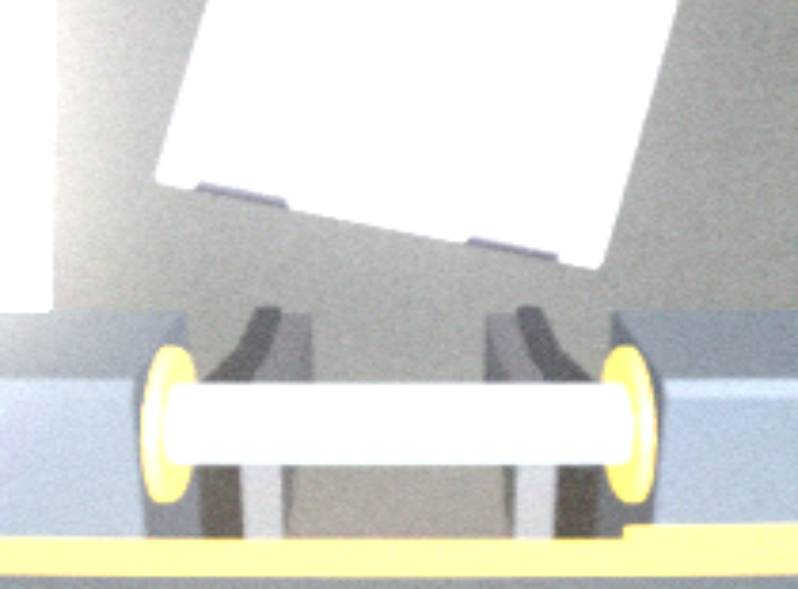

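The fingertips show at row 219 in the wrist view, which puts them about 19 mm short of the reported TCP. That explains why I felt no contact. The tips are actually about 4 mm above the face, a good height for pushing the bottom mailer.

play_rows(
  deltas=[173,-2,1.2,0,0,173,-3.84,1.1,0,0,173,-3.84,1.1,0,0,173,-3.84,1.1,0,0,173,-3.84,1.1,0,0,173,-3.84,1.1,0,0,173,-3.84,1.1,0,0,173,-3.84,1.1,0,0,173,-3.84,1.1,0,0,173,-3.84,1.1,0,0],
)

```text
time_s: 11.2
tcp_pos: [0.5701, -0.0284, 0.054]
ee_rot: [[-0.403, -0.0, -0.915], [0.915, 0.0, -0.403], [0.0, -1.0, 0.0]]
wrist_force: [0.1, -0.4, 0.8]
gripper_width: 0.319
```

```bash
python3 -c "
from h import *
s=state();
c=eyes.capture('wrist');cv2.imwrite('pics/w12.png',c['img'])"
```

```text
t 11.2 S [[ 28.9 -32.6 -14.6]] tcp [ 0.5701 -0.0284  0.054 ] yaw 113.78 tilt [-1.e-04  0.e+00 -1.e+00] F [ 0.1 -0.4  0.8] M [0.16 0.21 0.01] w 0.3193657071840939 J [ 13.4  25.2 -18.   -0.  -46.9  10.4]
```

View pics/w12.png

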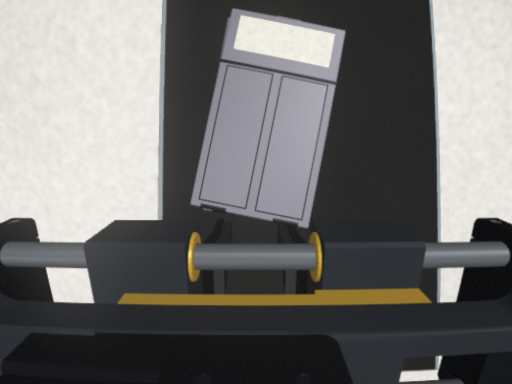

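```bash
python3 -c "
from h import *
s=state();c=eyes.capture('wrist');m=cam(c,s)
cs,X=meas_top(c['img'],m,.03)
meas_stand()"
```

```text
t 11.25 S [[ 28.4 -32.6 -14.6]] tcp [ 0.5703 -0.0288  0.0538] yaw 113.76 tilt [-1.e-04 -2.e-04 -1.e+00] F [ 0.4 -0.3  0.2] M [-0.    0.09 -0.  ] w 0.31748184186556794 J [ 13.4  25.2 -18.    0.  -46.8  10.4]
rect h 0.03 [-18.4 -27. ] [65.7 81.5] 78.68
t 11.3 S [[ 28.6 -32.6 -14.6]] tcp [ 0.5702 -0.0286  0.0539] yaw 113.76 tilt [ 0.e+00 -2.e-04 -1.e+00] F [ 0.4 -0.8  0.1] M [-0.04  0.1  -0.03] w 0.32298580084906114 J [ 13.4  25.2 -18.    0.  -46.8  10.4]
side -1 slope deg 0.06 y at -60 -91.04 res 0.07 17
side 1 slope deg -0.0 y at -60 89.24 res 0.06 17
ledge x -121.46 slope -1.03 res 0.33
```

```bash
python3 -c "
from h import *
s=state();c=eyes.capture('wrist');m=cam(c,s)
cs,X=meas_top(c['img'],m,.03)
print(cs.reshape(-1,2).min(0),cs.reshape(-1,2).max(0))
C,R=stand()
pts=[(233,10),(344,30),(310,226),(192,205)]
print(toS(onplane(m,pts,C+R[:,2]*.03,R[:,2]))*1e3)
a=[lab(n,(-.08,-.015,.03)) for n in('side','top','wrist')]
for ii in((0,1),(0,2),(1,2),(0,1,2)):
    print(ii,(toS(tri([a[i][0] for i in ii],[a[i][1] for i in ii]))*1e3).round(1))
"
```

```text
t 11.35 S [[ 28.8 -32.6 -14.5]] tcp [ 0.5702 -0.0284  0.054 ] yaw 113.76 tilt [ 1.e-04 -2.e-04 -1.e+00] F [-0.4  0.4  0.5] M [-0.06  0.13  0.  ] w 0.31964869433579746 J [ 13.4  25.2 -18.    0.  -46.8  10.3]
rect h 0.03 [-18.4 -27. ] [65.7 81.5] 78.66
[191  61] [334 214]
[[-93.99421546 -43.96381245  30.        ]
 [-82.62334401  18.81201753  30.        ]
 [ 27.54459535  -1.64422295  30.        ]
 [ 16.10733855 -65.86091553  30.        ]]
side 104.25 [299 210  17  16 148] [307.2027027  217.45945946] [308.07401916 218.72743105]
top 126.0 [303 176  11  20 135] [307.91111111 185.72592593] [309.16961386 185.66317564]
wrist 183.75 [ 233   14  102   52 3373] [284.04832493  39.13785947] [284.52787945  32.81194689]
(0, 1) [[-76.4 -16.2  30.6]]
(0, 2) [[-76.3 -15.7  31.1]]
(1, 2) [[-74.7 -15.6  32.8]]
(0, 1, 2) [[-76.2 -15.8  30.9]]
```

play_rows(
  deltas=[173,4,-4,0,0,0,2,-16,0,0,0,0,-18,0,0,0,-5,0,1,0,0,-8,0,1,0,0,-8,0,1,0,0,-8,0,0.6,0,0,-5,0,0,0,0,0,8,0,0,0,0,6,0,0],
)

```text
time_s: 12.55
tcp_pos: [0.5776, -0.0554, 0.077]
ee_rot: [[-0.402, -0.001, -0.915], [0.915, 0.0, -0.402], [0.001, -1.0, 0.001]]
wrist_force: [-0.3, 0.4, -0.6]
gripper_width: 0.976
```

```bash
python3 -c "
from h import *
s=state();c=eyes.capture('wrist');cv2.imwrite('pics/w13.png',c['img'])"
```

```text
t 12.55 S [[  8.5 -28.6  15.2]] tcp [ 0.5776 -0.0554  0.077 ] yaw 113.73 tilt [-1.1e-03  2.0e-04 -1.0e+00] F [-0.3  0.4 -0.6] M [-0.02  0.12  0.03] w 0.9764412246615853 J [ 10.5  24.4 -15.2  -0.  -50.5  13.3]
```

View pics/w13.png

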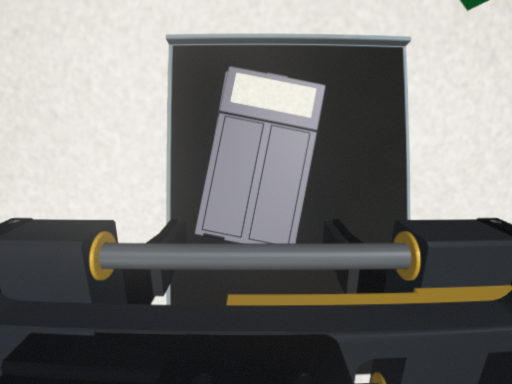

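play_rows(
  deltas=[0,0,10,0,0,0,0,10,0,0,0,0,9,0,0,0,0,0,3,0,0,0,0,3,0,0,0,0,3,0,0,0,0,3,0,0,0,0,3,0,0,0,0,2,0,0,0,0,2,0],
)

```text
time_s: 13.6
tcp_pos: [0.561, -0.0629, 0.0495]
ee_rot: [[-0.403, 0.001, -0.915], [0.915, 0.0, -0.403], [-0.0, -1.0, -0.001]]
wrist_force: [0.5, 1.7, -0.3]
gripper_width: 1.001
```

```bash
cat >> h.py <<'E'
def pile(f='pics/x.png',h=.03,thr=90,view=True):
    s=state();c=eyes.capture('wrist');m=cam(c,s);img=c['img'];C,R=stand()
    g=cv2.GaussianBlur(cv2.cvtColor(img,6),(3,3),0)
    k=(g>thr).astype(np.uint8);k=cv2.morphologyEx(k,cv2.MORPH_CLOSE,np.ones((7,7)))
    P=proj(m,toW([[-.118,-.083,.0],[-.118,.083,.0],[.10,.083,0],[.10,-.083,0]]));mk=np.zeros_like(k);cv2.fillPoly(mk,[P.astype(np.int32)],1);mk[205:]=0
    k&=mk;cs=max(cv2.findContours(k,0,1)[0],key=cv2.contourArea).reshape(-1,2).astype(float)
    X=toS(onplane(m,cs,C+R[:,2]*h,R[:,2]))[:,:2]*1e3
    mid=np.median(X[:,1]);xmin=X[:,0].min()
    for nm,sel,a,b in(("-y side",(X[:,1]<mid)&(X[:,0]>xmin+18)&(cs[:,1]<203),0,1),("+y side",(X[:,1]>mid)&(X[:,0]>xmin+18)&(cs[:,1]<203),0,1),("label end",(X[:,0]<xmin+15),1,0)):
        q=X[sel]
        if nm=="label end": q=q[(q[:,1]>X[:,1].min()+10)&(q[:,1]<X[:,1].max()-10)]
        for _ in range(3):
            p=np.polyfit(q[:,a],q[:,b],1);e=q[:,b]-np.polyval(p,q[:,a]);q=q[abs(e)<max(1,2*e.std())]
        x0=np.median(q[:,a]);print(nm,"slope deg",np.degrees(np.arctan(p[0])).round(2),"at",x0.round(1),np.polyval(p,x0).round(2),"res",e.std().round(2),len(q))
    cv2.imwrite(f,img)
    return s,c,m
E
python3 -c "
from h import *
pile('pics/w14.png')"
```

```text
t 13.6 S [[  0.9 -10.3 -11.2]] tcp [ 0.561  -0.0629  0.0495] yaw 113.78 tilt [ 1.5e-03  2.0e-04 -1.0e+00] F [ 0.5  1.7 -0.3] M [ 0.15 -0.15 -0.01] w 1.0014470087124687 J [ 10.1  24.9 -19.2   0.  -45.8  13.7]
-y side slope deg -1.61 at -46.2 -50.62 res 0.17 118
+y side slope deg -1.79 at -46.1 14.51 res 0.16 118
label end slope deg 1.37 at -17.8 -97.09 res 0.35 83
```

View pics/w14.png

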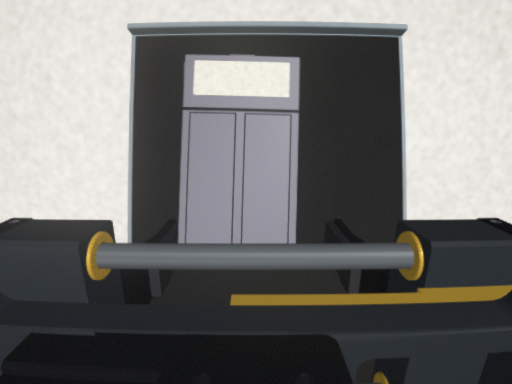

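play_rows(
  deltas=[0,0,1,1,0,0,0,1,1,0,0,0,1,0.4,0,0,0,0,-4,0,0,0,0,-5,0,0,-7,2,0,0,0,-8,2.3,0,0,0,-8,2.3,0,0,0,0,0,0,0,0,0,0,0,0],
)

```text
time_s: 14.65
tcp_pos: [0.5757, -0.0817, 0.0391]
ee_rot: [[-0.402, -0.001, -0.916], [0.916, -0.0, -0.402], [0.0, -1.0, 0.001]]
wrist_force: [-0.1, -0.2, 1.0]
gripper_width: 0.997
```

```bash
python3 -c "
from h import *
pile('pics/w15.png')"
```

```text
t 14.65 S [[-24.3 -16.2 -14.7]] tcp [ 0.5757 -0.0817  0.0391] yaw 113.72 tilt [-7.e-04 -0.e+00 -1.e+00] F [-0.1 -0.2  1. ] M [ 0.02  0.08 -0.02] w 0.9972139764389774 J [  7.9  27.1 -17.2  -0.  -45.7  15.9]
-y side slope deg 1.29 at -59.4 -49.66 res 0.16 77
+y side slope deg -0.45 at -59.4 15.47 res 0.01 77
label end slope deg -0.44 at -17.5 -98.23 res 0.32 84
```

View pics/w15.png

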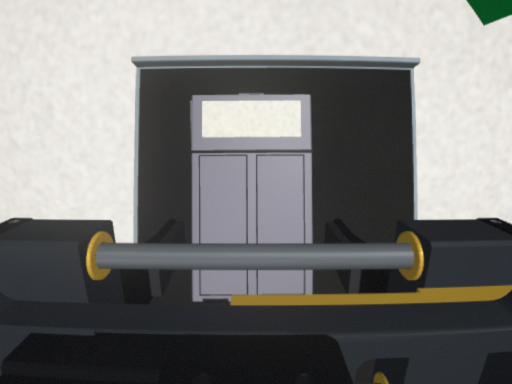

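play_rows(
  deltas=[40,0,0,-1,0,70,0,0,0,0,255,0,0,0,0,255,0,0,0,0,255,0,0,0,0,255,0,0,0,0,255,0,0,0,0,255,0,0,0,0,255,0,0,0,0,255,0,0,0,0],
)

```text
time_s: 15.7
tcp_pos: [0.577, -0.0808, 0.0396]
ee_rot: [[-0.403, 0.0, -0.915], [0.915, 0.0, -0.403], [-0.0, -1.0, -0.0]]
wrist_force: [0.2, 1.0, 0.7]
gripper_width: 0.753
```

```bash
python3 -c "
from h import *
pile('pics/w16.png');meas_stand()"
```

```text
t 15.7 S [[-23.9 -17.8 -14.4]] tcp [ 0.577  -0.0808  0.0396] yaw 113.78 tilt [ 4.e-04  0.e+00 -1.e+00] F [0.2 1.  0.7] M [0.26 0.02 0.05] w 0.7529170649426306 J [  8.   27.2 -17.1   0.  -45.8  15.8]
-y side slope deg 0.42 at -59.5 -49.51 res 0.01 79
+y side slope deg -0.4 at -59.5 15.6 res 0.01 79
label end slope deg -0.07 at -17.2 -99.07 res 0.25 83
t 15.75 S [[-23.9 -17.7 -14.5]] tcp [ 0.577  -0.0808  0.0395] yaw 113.78 tilt [ 3.e-04  0.e+00 -1.e+00] F [1.1 1.  1.1] M [0.21 0.01 0.03] w 0.7558975835870141 J [  7.9  27.2 -17.1   0.  -45.8  15.8]
side -1 slope deg -0.34 y at -60 -91.06 res 0.11 11
side 1 slope deg -0.05 y at -60 89.2 res 0.09 11
ledge x -126.34 slope -0.56 res 0.26
```

View pics/w16.png

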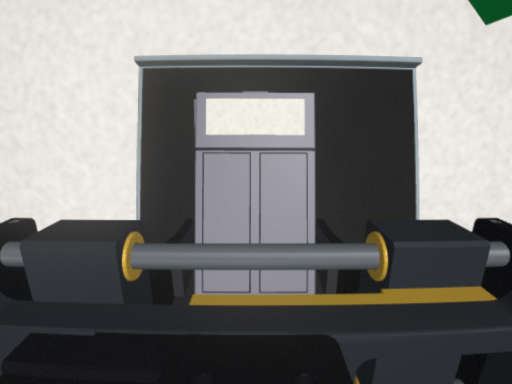

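play_rows(
  deltas=[255,-2.4,0.69,0,0,255,-2.4,0.69,0,0,255,-2.4,0.69,0,0,255,-2.4,0.69,0,0,255,-2.4,0.69,0,0,255,-2.4,0.69,0,0,255,-2.4,0.69,0,0,255,-2.4,0.69,0,0,255,0,0,0,0,255,0,0,0,0],
)

```text
time_s: 16.8
tcp_pos: [0.5848, -0.0988, 0.0339]
ee_rot: [[-0.403, 0.0, -0.915], [0.915, -0.0, -0.403], [-0.001, -1.0, -0.0]]
wrist_force: [0.5, -2.2, 1.6]
gripper_width: 0.757
```

```bash
python3 -c "
from h import *
pile('pics/w17.png');meas_stand()
c=cv2.imread('pics/w17.png');cv2.imwrite('pics/w17z.png',cv2.resize(c[50:150,130:390],None,fx=3,fy=3,interpolation=2))"
```

```text
t 16.8 S [[-44.3 -17.6 -14.5]] tcp [ 0.5848 -0.0988  0.0339] yaw 113.78 tilt [ 3.e-04 -5.e-04 -1.e+00] F [ 0.5 -2.2  1.6] M [-0.41 -0.09  0.  ] w 0.756676349650975 J [  6.1  28.4 -15.8   0.  -45.7  17.7]
-y side slope deg 0.37 at -74.4 -49.33 res 0.01 59
+y side slope deg -0.36 at -74.4 15.68 res 0.01 59
label end slope deg 0.65 at -17.1 -108.53 res 0.15 83
t 16.85 S [[-44.3 -17.6 -14.5]] tcp [ 0.5848 -0.0988  0.0339] yaw 113.78 tilt [ 4.e-04 -5.e-04 -1.e+00] F [ 0.9 -1.6  0.7] M [-0.55 -0.18 -0.03] w 0.7618024597703321 J [  6.1  28.4 -15.8   0.  -45.7  17.7]
side -1 slope deg -0.64 y at -60 -91.25 res 0.07 8
side 1 slope deg -0.0 y at -60 89.25 res 0.0 8
ledge x -122.89 slope -4.46 res 0.92
```

View pics/w17z.png

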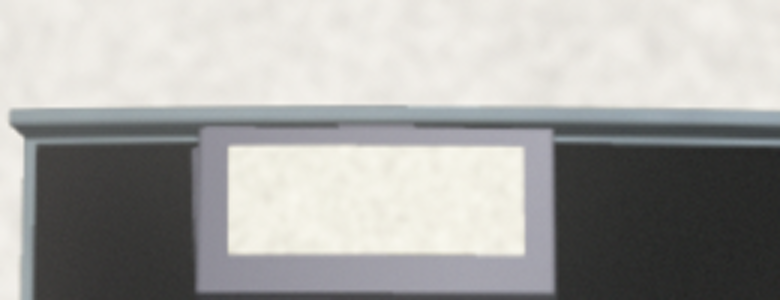

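```bash
sed -i 's/-.118,-.083,.0\],\[-.118,.083,.0/-.150,-.083,.04],[-.150,.083,.04/' h.py; python3 -c "
from h import *
s=state();c=eyes.capture('wrist');m=cam(c,s);C,R=stand();g=cv2.cvtColor(c['img'],6)
for u in (220,270,300): print(u,g[84:100,u])
print(g[84:104,340])
for px,h in (((220,92.3),.03),((290,92.3),.03),((160,97.5),0),((340,97.5),0),((340,86),.006)): print(px,h,toS(onplane(m,[px],C+R[:,2]*h,R[:,2]))[0]*1e3)
"
```

```text
t 16.9 S [[-44.3 -17.6 -14.5]] tcp [ 0.5848 -0.0988  0.0339] yaw 113.78 tilt [ 4.e-04 -5.e-04 -1.e+00] F [ 0.5 -2.3  0.6] M [-0.7  -0.13  0.  ] w 0.7555066338185905 J [  6.1  28.4 -15.8   0.  -45.7  17.7]
220 [234 188 169 167 164 151 123  95 115 149 153 153 152 160 197 237]
270 [228 177 164 166 162 148 120  94 117 157 162 164 164 167 193 235]
300 [229 185 166 165 165 152 123  88  91 154 169 170 169 170 185 233]
[232 221 176 165 163 157 135  98  76  73  77 105 142 113  65  48  49  51
  49  47]
(220, 92.3) 0.03 [-119.1641754   -35.90080209   30.        ]
(290, 92.3) 0.03 [-119.19612949    2.78846505   30.        ]
(160, 97.5) 0 [-1.27638460e+02 -7.95111928e+01 -2.59994597e-14]
(340, 97.5) 0 [-1.27646528e+02  3.99669540e+01 -4.60312872e-15]
(340, 86) 0.006 [-132.99133804   38.24130075    6.        ]
```

play_rows(
  deltas=[255,-0.67,0.19,0,0,255,-0.67,0.19,0,0,255,-0.67,0.19,0,0,255,-0.67,0.19,0,0,255,-0.67,0.19,0,0,255,-0.67,0.19,0,0,255,-0.67,0.19,0,0,255,-0.67,0.19,0,0,255,0,0,0,0,255,0,0,0,0],
)

```text
time_s: 17.95
tcp_pos: [0.5869, -0.1034, 0.0324]
ee_rot: [[-0.403, 0.0, -0.915], [0.915, -0.0, -0.403], [-0.0, -1.0, -0.0]]
wrist_force: [-0.5, 1.6, 2.7]
gripper_width: 0.755
```

```bash
python3 -c "
from h import *
pile('pics/w18.png')
c=cv2.imread('pics/w18.png');cv2.imwrite('pics/w18z.png',cv2.resize(c[70:180,130:390],None,fx=3,fy=3,interpolation=2))"
```

```text
t 17.95 S [[-49.5 -17.7 -14.5]] tcp [ 0.5869 -0.1034  0.0324] yaw 113.78 tilt [ 2.e-04 -1.e-04 -1.e+00] F [-0.5  1.6  2.7] M [ 0.26  0.25 -0.01] w 0.7551579489016966 J [  5.6  28.7 -15.5   0.  -45.8  18.2]
-y side slope deg 5.54 at -98.2 -71.08 res 14.1 378
+y side slope deg -4.69 at -102.8 55.87 res 26.99 423
label end slope deg -0.04 at -0.0 -154.96 res 0.44 276
```

View pics/w18z.png

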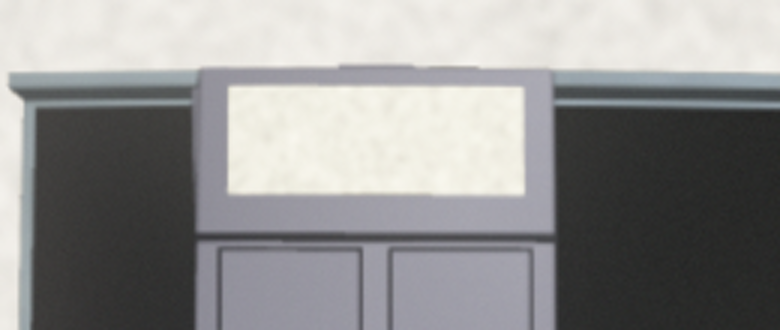

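play_rows(
  deltas=[255,-0.48,0.14,0,0,255,-0.48,0.14,0,0,255,-0.48,0.14,0,0,255,-0.48,0.14,0,0,255,-0.48,0.14,0,0,255,-0.48,0.14,0,0,255,-0.48,0.14,0,0,255,0,0,0,0,255,0,0,0,0,255,0,0,0,0],
)

```text
time_s: 19.0
tcp_pos: [0.5882, -0.1065, 0.0315]
ee_rot: [[-0.403, 0.0, -0.915], [0.915, -0.0, -0.403], [-0.0, -1.0, -0.0]]
wrist_force: [-0.8, 0.5, 4.7]
gripper_width: 0.757
```

```bash
python3 -c "
from h import *
s=state();c=eyes.capture('wrist')['img'];cv2.imwrite('pics/w19z.png',cv2.resize(c[70:180,130:390],None,fx=3,fy=3,interpolation=2))
for u in (220,270,300): print(u,c[86:100,u,1])"
```

```text
t 19.0 S [[-53.  -17.6 -14.5]] tcp [ 0.5882 -0.1065  0.0315] yaw 113.78 tilt [ 2.e-04 -1.e-04 -1.e+00] F [-0.8  0.5  4.7] M [ 0.37  0.32 -0.06] w 0.7567198414456443 J [  5.3  29.  -15.2   0.  -45.8  18.5]
220 [232 232 232 234 235 232 192 157 152 151 153 159 198 238]
270 [235 236 236 237 236 232 189 163 164 163 163 167 193 237]
300 [237 236 235 234 234 231 212 169 167 168 168 170 185 233]
```

View pics/w19z.png

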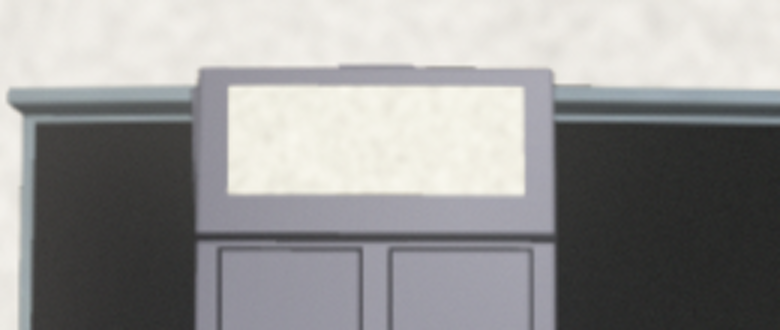

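play_rows(
  deltas=[255,-0.48,0.12,0,0,255,-0.48,0.12,0,0,255,-0.48,0.12,0,0,255,-0.48,0.12,0,0,255,-0.48,0.12,0,0,255,-0.48,0.12,0,0,255,0,0,0,0,255,0,0,0,0,255,0,0,0,0,255,0,0,0,0],
)

```text
time_s: 20.05
tcp_pos: [0.5893, -0.1091, 0.0307]
ee_rot: [[-0.403, 0.0, -0.915], [0.915, -0.0, -0.403], [-0.0, -1.0, -0.0]]
wrist_force: [-0.7, 1.1, 3.9]
gripper_width: 0.753
```

```bash
python3 -c "
from h import *
s=state();c=eyes.capture('wrist')['img'];cv2.imwrite('pics/w20z.png',cv2.resize(c[70:180,130:390],None,fx=3,fy=3,interpolation=2))
for u in (220,270,300): print(u,c[86:100,u,1])"
```

```text
t 20.05 S [[-56.  -17.6 -14.5]] tcp [ 0.5893 -0.1091  0.0307] yaw 113.77 tilt [ 1.e-04 -1.e-04 -1.e+00] F [-0.7  1.1  3.9] M [ 0.35  0.17 -0.01] w 0.7528736851915732 J [  5.   29.1 -15.    0.  -45.8  18.8]
220 [234 233 232 232 232 229 189 156 152 153 153 160 200 239]
270 [232 233 234 234 236 232 192 163 163 162 163 166 193 237]
300 [233 235 235 237 236 235 215 169 167 168 167 170 185 233]
```

View pics/w20z.png

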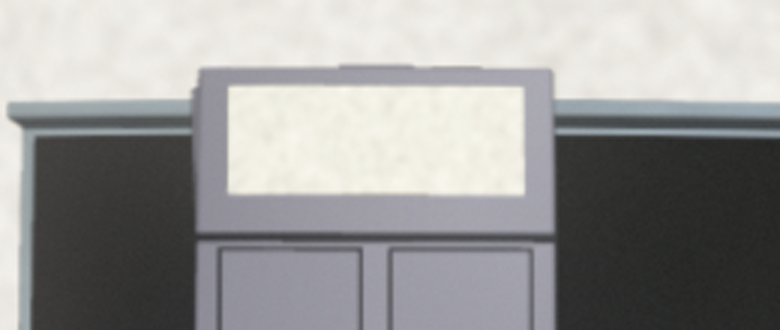

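```bash
python3 -c "
from h import *
s=state();c=eyes.capture('wrist');m=cam(c,s);C,R=stand()
g=c['img'];cv2.imwrite('pics/w21z.png',cv2.resize(np.clip(g[80:130,180:240]*1.6,0,255).astype(np.uint8),None,fx=12,fy=12,interpolation=2))
for px,h in (((250,92.3),.03),((194.5,99.3),.02),((194.5,99.3),.01),((160,114),0),((340,114),0)): print(px,h,toS(onplane(m,[px],C+R[:,2]*h,R[:,2]))[0]*1e3)
c=eyes.capture('side');cv2.imwrite('pics/s21.png',cv2.resize(np.clip(c['img'][185:275,270:350]*2.2,0,255).astype(np.uint8),None,fx=7,fy=7,interpolation=2))
c=eyes.capture('top');
"
```

```text
t 20.1 S [[-56.  -17.6 -14.5]] tcp [ 0.5893 -0.1091  0.0306] yaw 113.78 tilt [ 0.e+00 -1.e-04 -1.e+00] F [0.2 0.2 3.6] M [ 0.34  0.09 -0.01] w 0.7601572849928611 J [  5.   29.1 -15.    0.  -45.8  18.8]
(250, 92.3) 0.03 [-130.79895838  -19.26013022   30.        ]
(194.5, 99.3) 0.02 [-130.59482838  -52.06756181   20.        ]
(194.5, 99.3) 0.01 [-134.21816965  -54.21497569   10.        ]
(160, 114) 0 [-1.28162227e+02 -7.92045295e+01  1.39680105e-14]
(340, 114) 0 [-1.28163875e+02  3.98221494e+01 -6.22079937e-15]
```

View pics/w21z.png

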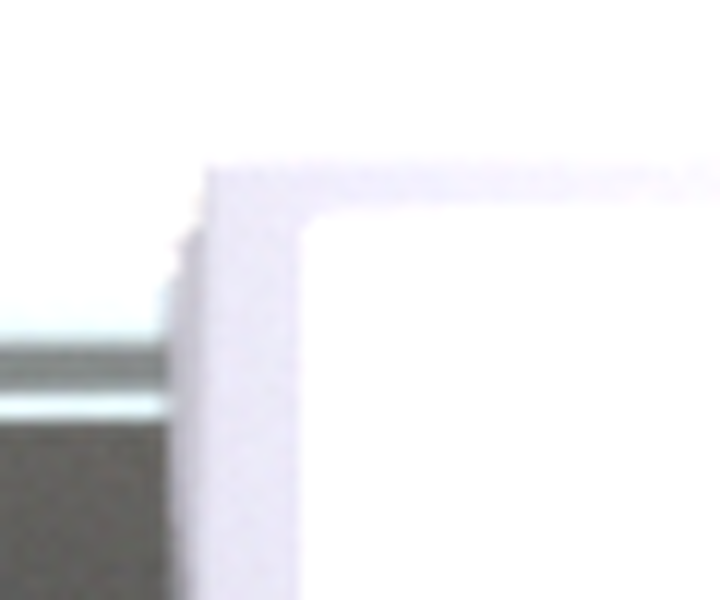

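View pics/s21.png

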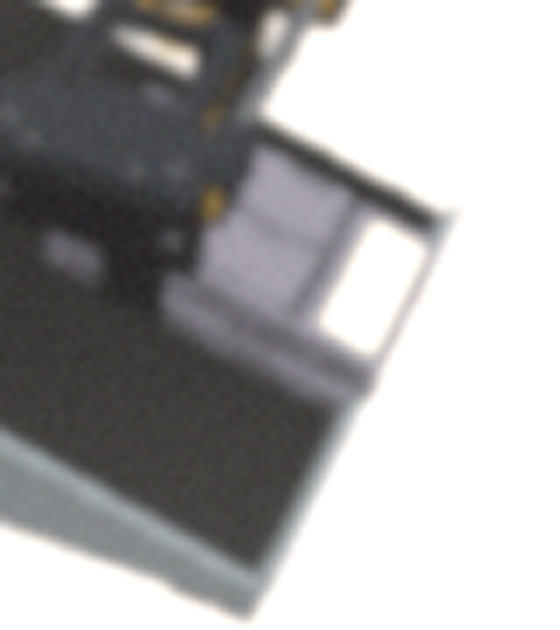

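play_rows(
  deltas=[255,-0.48,0.12,0,0,255,-0.48,0.12,0,0,255,-0.48,0.12,0,0,255,-0.48,0.12,0,0,255,-0.48,0.12,0,0,255,-0.48,0.12,0,0,255,0,0,0,0,255,0,0,0,0,255,0,0,0,0,255,0,0,0,0],
)

```text
time_s: 21.25
tcp_pos: [0.5903, -0.1114, 0.0299]
ee_rot: [[-0.403, -0.0, -0.915], [0.915, 0.0, -0.403], [0.0, -1.0, 0.0]]
wrist_force: [-1.7, 4.5, 4.8]
gripper_width: 0.759
```

```bash
python3 -c "
from h import *
s=state();c=eyes.capture('wrist');m=cam(c,s);C,R=stand()
g=c['img'];cv2.imwrite('pics/w22z.png',cv2.resize(g[70:180,130:390],None,fx=3,fy=3,interpolation=2))
for u in (220,270,300): print(u,g[86:100,u,1])
c=eyes.capture('side');cv2.imwrite('pics/s22.png',cv2.resize(np.clip(c['img'][185:275,270:350]*2.2,0,255).astype(np.uint8),None,fx=7,fy=7,interpolation=2))
"
```

```text
t 21.25 S [[-58.6 -17.6 -14.5]] tcp [ 0.5903 -0.1114  0.0299] yaw 113.79 tilt [-3.e-04  2.e-04 -1.e+00] F [-1.7  4.5  4.8] M [1.23 0.5  0.05] w 0.7591618379381048 J [  4.7  29.3 -14.8  -0.  -45.9  19.1]
220 [234 234 235 233 233 228 188 153 152 151 151 153 182 237]
270 [231 230 230 230 230 227 168 158 163 162 163 164 193 236]
300 [227 228 230 232 233 233 215 169 167 167 169 169 183 233]
```

View pics/w22z.png

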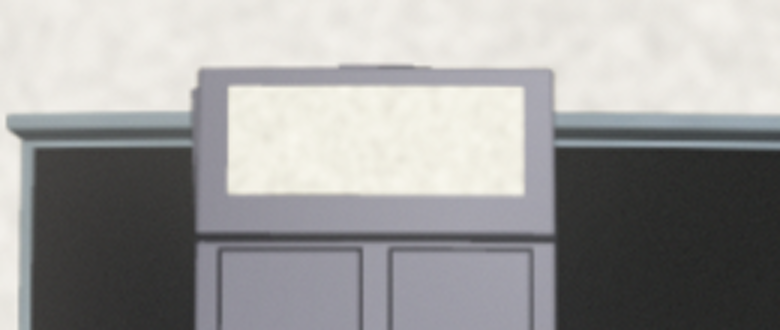

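View pics/s22.png

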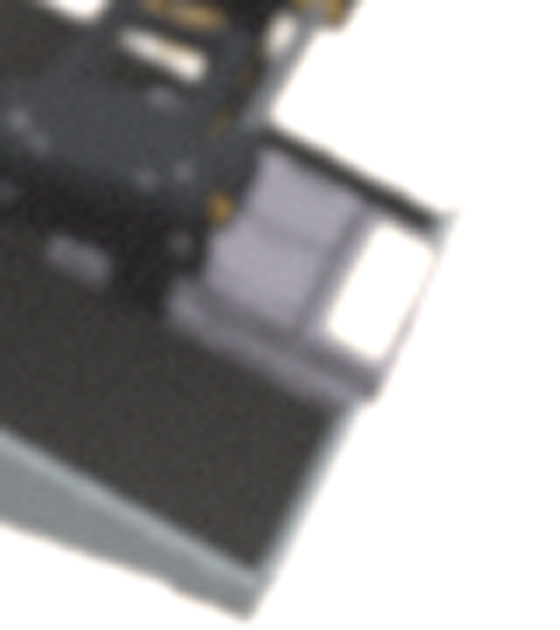

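play_rows(
  deltas=[255,-0.3,0.08,0,0,255,-0.3,0.08,0,0,255,-0.3,0.08,0,0,255,-0.3,0.08,0,0,255,0,0,0,0,255,0,0,0,0,255,0,0,0,0,255,0,0,0,0,255,0,0,0,0,255,0,0,0,0],
)

```text
time_s: 22.35
tcp_pos: [0.5909, -0.1128, 0.0295]
ee_rot: [[-0.403, -0.0, -0.915], [0.915, -0.0, -0.403], [0.0, -1.0, 0.0]]
wrist_force: [0.2, 2.5, 1.4]
gripper_width: 0.759
```

```bash
python3 -c "
from h import *
s=state();c=eyes.capture('wrist');g=c['img']
for u in (220,270,300): print(u,g[86:100,u,1])
cv2.imwrite('pics/w23z.png',cv2.resize(g[70:180,130:390],None,fx=3,fy=3,interpolation=2))
"
```

```text
t 22.35 S [[-60.2 -17.6 -14.5]] tcp [ 0.5909 -0.1128  0.0295] yaw 113.77 tilt [-1.e-04 -0.e+00 -1.e+00] F [0.2 2.5 1.4] M [1.   0.18 0.01] w 0.7586730938494539 J [  4.6  29.4 -14.7   0.  -45.9  19.2]
220 [231 232 233 233 233 230 189 153 151 151 151 153 184 237]
270 [233 231 230 230 229 223 166 155 161 162 163 164 192 236]
300 [225 225 226 228 229 230 211 166 166 166 165 167 183 232]
```

play_rows(
  deltas=[20,0,0,0,0,20,0,0,0,0,20,0,0,0,0,20,0,0,0,0,20,0,0.5,0,0,20,0,0.5,0,0,20,0,0.5,0,0,20,0,0.5,0,0,20,0,0.4,0,0,20,0,0,0,0],
)

```text
time_s: 23.4
tcp_pos: [0.5909, -0.1127, 0.0272]
ee_rot: [[-0.403, -0.0, -0.915], [0.915, -0.0, -0.403], [0.0, -1.0, 0.0]]
wrist_force: [-0.1, -0.1, -0.5]
gripper_width: 0.918
```

```bash
python3 -c "
from h import *
s=state();c=eyes.capture('wrist');g=c['img']
cv2.imwrite('pics/w24z.png',cv2.resize(g[70:250,130:390],None,fx=3,fy=3,interpolation=2))
"
```

```text
t 23.4 S [[-60.7 -17.5 -16.7]] tcp [ 0.5909 -0.1127  0.0272] yaw 113.78 tilt [-1.e-04 -0.e+00 -1.e+00] F [-0.1 -0.1 -0.5] M [ 0.01  0.13 -0.02] w 0.9183214765647753 J [  4.6  29.6 -14.9  -0.  -45.6  19.2]
```

View pics/w24z.png

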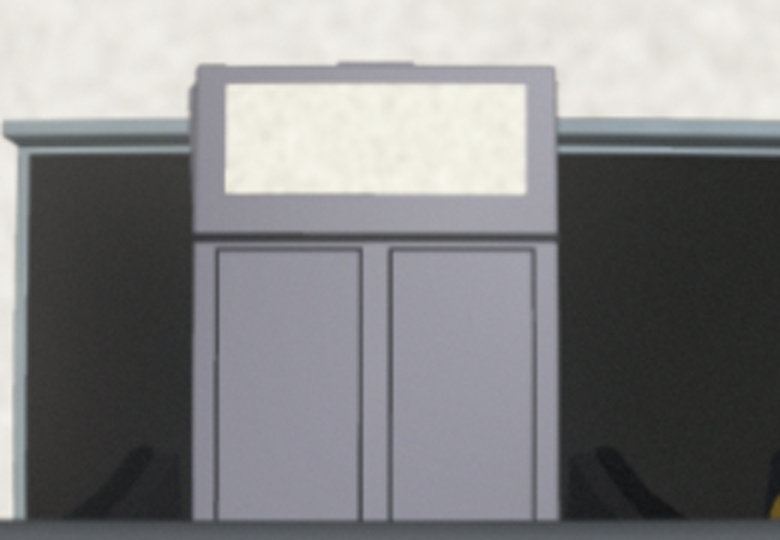

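play_rows(
  deltas=[20,0,0.4,0,0,20,0,0.4,0,0,20,0,0.4,0,0,20,0,0.4,0,0,20,0,0.4,0,0,20,0,0.3,0,0,20,0,0.3,0,0,20,0,0.3,0,0,20,0,0.3,0,0,20,0,0,0,0],
)

```text
time_s: 24.45
tcp_pos: [0.591, -0.1127, 0.0245]
ee_rot: [[-0.403, 0.0, -0.915], [0.915, -0.0, -0.403], [-0.0, -1.0, -0.0]]
wrist_force: [-2.0, 0.6, 3.6]
gripper_width: 0.923
```

```bash
python3 -c "
from h import *
s=state()"
```

```text
t 24.45 S [[-61.5 -17.7 -19.3]] tcp [ 0.591  -0.1127  0.0245] yaw 113.79 tilt [ 2.e-04 -1.e-04 -1.e+00] F [-2.   0.6  3.6] M [0.2  0.47 0.02] w 0.9231072205597854 J [  4.6  29.8 -15.    0.  -45.2  19.2]
```

play_rows(
  deltas=[20,-1,-3.5,0,0,20,-3,-3,0,0,20,-3,-3,0,0,20,-3,-3,0,0,20,0,0,0,0,255,0,0,0,0,255,0,0,0,0,255,0,0,0,0,255,0,0,0,0,255,0,0,0,0],
)

```text
time_s: 25.45
tcp_pos: [0.5948, -0.1218, 0.0364]
ee_rot: [[-0.403, -0.0, -0.915], [0.915, 0.0, -0.403], [0.0, -1.0, 0.0]]
wrist_force: [-0.0, -0.7, -0.7]
gripper_width: 0.753
```

```bash
python3 -c "
from h import *
s=state()"
```

```text
t 25.45 S [[-67.8 -17.5  -5.1]] tcp [ 0.5948 -0.1218  0.0364] yaw 113.78 tilt [-3.e-04  0.e+00 -1.e+00] F [-0.  -0.7 -0.7] M [-0.07  0.08  0.03] w 0.7528117042382264 J [  3.7  29.4 -13.5  -0.  -47.1  20.1]
```

play_rows(
  deltas=[35,0,0,0,0,35,0,0,0,0,35,0,1.2,0,0,35,0,1.2,0,0,255,0,0,0,0,255,0,0,0,0,255,0,0,0,0,255,0,0,0,0,255,1.92,-0.55,0,0,255,2.88,-0.83,0,0],
)

```text
time_s: 26.45
tcp_pos: [0.5929, -0.1175, 0.0355]
ee_rot: [[-0.403, -0.0, -0.915], [0.915, -0.0, -0.403], [0.0, -1.0, 0.0]]
wrist_force: [0.5, -0.1, -1.6]
gripper_width: 0.759
```

play_rows(
  deltas=[255,2.88,-0.83,0,0,255,2.88,-0.83,0,0,255,2.88,-0.83,0,0,255,2.88,-0.83,0,0,255,2.88,-0.83,0,0,255,2.88,-0.83,0,0,255,2.88,-0.83,0,0,255,0,0,0,0,255,0,0,0,0,255,0,0,0,0],
)

```text
time_s: 27.45
tcp_pos: [0.5849, -0.0991, 0.0413]
ee_rot: [[-0.403, -0.0, -0.915], [0.915, 0.0, -0.403], [0.0, -1.0, 0.0]]
wrist_force: [-0.0, 0.2, -1.0]
gripper_width: 0.757
```

```bash
python3 -c "
from h import *
s=state();c=eyes.capture('wrist');g=c['img'];cv2.imwrite('pics/w25.png',g)
cv2.imwrite('pics/w25z.png',cv2.resize(g[30:220,130:390],None,fx=3,fy=3,interpolation=2))
"
```

```text
t 27.45 S [[-42.5 -17.6  -7.2]] tcp [ 0.5849 -0.0991  0.0413] yaw 113.77 tilt [-1.e-04  0.e+00 -1.e+00] F [-0.   0.2 -1. ] M [0.04 0.13 0.05] w 0.7569886349130962 J [  6.   27.9 -15.4  -0.  -46.7  17.8]
```

View pics/w25z.png

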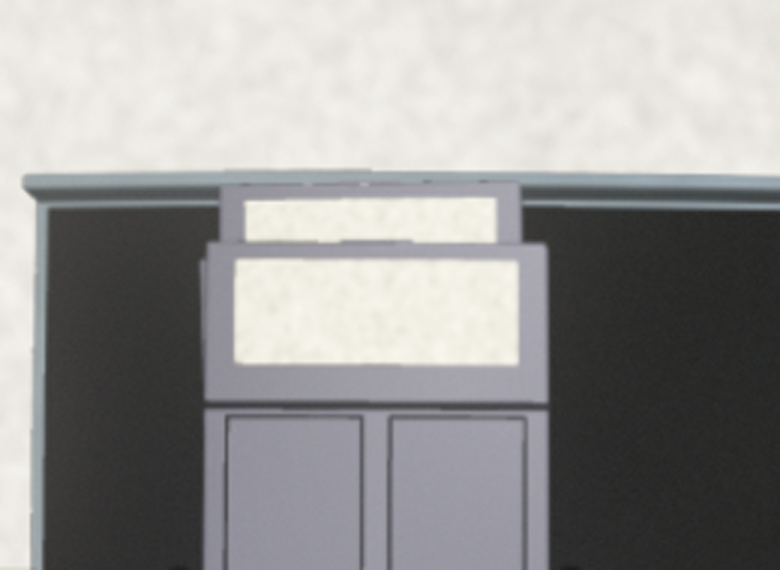

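```bash
cat > q.py <<'E'
from h import *
def Q(m,L,z0=(130,30),f=3):
    C,R=stand()
    for nm,px,h in L:
        p=(z0[0]+(px[0]+.5)/f-.5,z0[1]+(px[1]+.5)/f-.5)
        print(nm,(toS(onplane(m,[p],C+R[:,2]*h,R[:,2]))[0]*1e3).round(1))
E
python3 -c "
from q import *
s=r.sense();c=eyes.capture('wrist');m=cam(c,s)
Q(m,[('botL',(221,185),.01),('botR',(520,184),.01),('topL',(207,243),.03),('topR',(547,243),.03),('midcorner',(202,262),.02),('ledge foot',(120,207),0),('ledge foot',(650,209),0),('botlabel top',(246,200),.01),('toplabel top',(236,259),.03),('topline',(300,405),.03)])"

```

```text
botL [-128.7  -50.1   10. ]
botR [-128.9   14.9   10. ]
topL [-109.5  -49.    30. ]
topR [-109.5   16.4   30. ]
midcorner [-108.7  -52.    20. ]
ledge foot [-127.7  -75.2    0. ]
ledge foot [-127.3   46.7    0. ]
botlabel top [-125.3  -44.6   10. ]
toplabel top [-106.3  -43.4   30. ]
topline [-78.1 -31.   30. ]
```

play_rows(
  deltas=[255,1.95,-0.56,0,0,255,1.95,-0.56,0,0,255,1.95,-0.56,0,0,255,1.95,-0.56,0,0,255,1.95,-0.56,0,0,255,1.95,-0.56,0,0,255,0,0,0,0,25,0,0,0,0,25,0,0,0,0,25,0,0,0,0],
)

```text
time_s: 28.55
tcp_pos: [0.5804, -0.0884, 0.0449]
ee_rot: [[-0.403, 0.001, -0.915], [0.915, -0.0, -0.403], [-0.0, -1.0, -0.0]]
wrist_force: [1.0, 0.1, 0.0]
gripper_width: 0.883
```

```bash
python3 -c "
from h import *
s=state();c=eyes.capture('wrist');g=c['img'];cv2.imwrite('pics/w26.png',g)
cv2.imwrite('pics/w26z.png',cv2.resize(g[30:220,130:390],None,fx=3,fy=3,interpolation=2))
"
```

```text
t 28.55 S [[-30.4 -17.8  -6.9]] tcp [ 0.5804 -0.0884  0.0449] yaw 113.78 tilt [ 6.e-04 -0.e+00 -1.e+00] F [1.  0.1 0. ] M [-0.01  0.16  0.02] w 0.8831752697073262 J [  7.1  27.1 -16.1   0.  -46.7  16.6]
```

View pics/w26z.png

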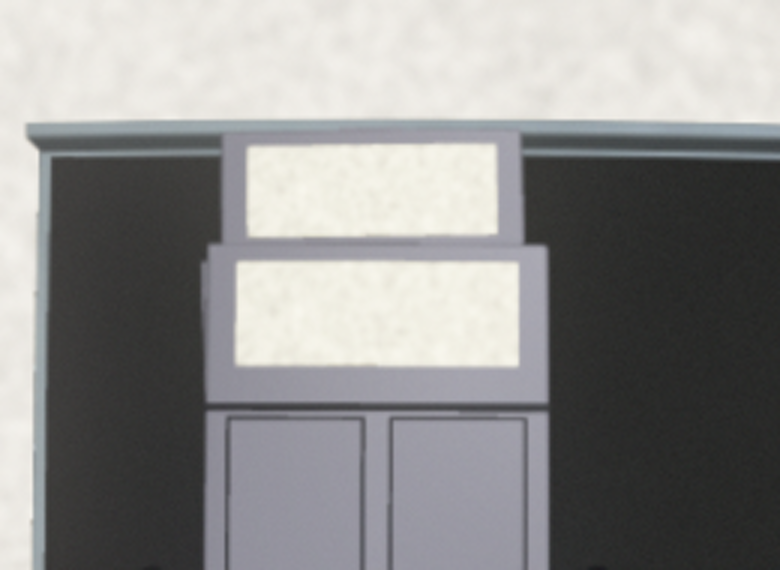

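play_rows(
  deltas=[25,0,-3.5,0,0,25,0,-3.5,0,0,25,0,-2.8,0,0,255,0,0,0,0,255,0,0,0,0,255,0,0,0,0,255,0,0,0,0,255,0,0,0,0,255,1.92,-0.55,0,0,255,2.88,-0.83,0,0],
)

```text
time_s: 29.6
tcp_pos: [0.5783, -0.084, 0.0559]
ee_rot: [[-0.403, 0.0, -0.915], [0.915, -0.0, -0.403], [-0.0, -1.0, -0.0]]
wrist_force: [0.5, -0.5, 0.9]
gripper_width: 0.756
```

play_rows(
  deltas=[255,2.88,-0.83,0,0,255,2.88,-0.83,0,0,255,2.88,-0.83,0,0,255,2.88,-0.83,0,0,255,2.88,-0.83,0,0,255,2.88,-0.83,0,0,255,2.88,-0.83,0,0,255,0,0,0,0,255,0,0,0,0,255,0,0,0,0],
)

```text
time_s: 30.6
tcp_pos: [0.5701, -0.0654, 0.0617]
ee_rot: [[-0.403, 0.0, -0.915], [0.915, 0.0, -0.403], [0.0, -1.0, -0.0]]
wrist_force: [0.2, 0.7, 0.5]
gripper_width: 0.752
```

```bash
python3 -c "
from h import *
s=state();c=eyes.capture('wrist');g=c['img'];cv2.imwrite('pics/w27.png',g)
cv2.imwrite('pics/w27z.png',cv2.resize(g[10:220,130:390],None,fx=3,fy=2.8,interpolation=2))
"
```

```text
t 30.6 S [[ -1.6 -17.7   2.2]] tcp [ 0.5701 -0.0654  0.0617] yaw 113.78 tilt [ 0.e+00  1.e-04 -1.e+00] F [0.2 0.7 0.5] M [0.06 0.17 0.02] w 0.7518580159712475 J [  9.6  24.9 -17.1  -0.  -48.   14.2]
```

View pics/w27z.png

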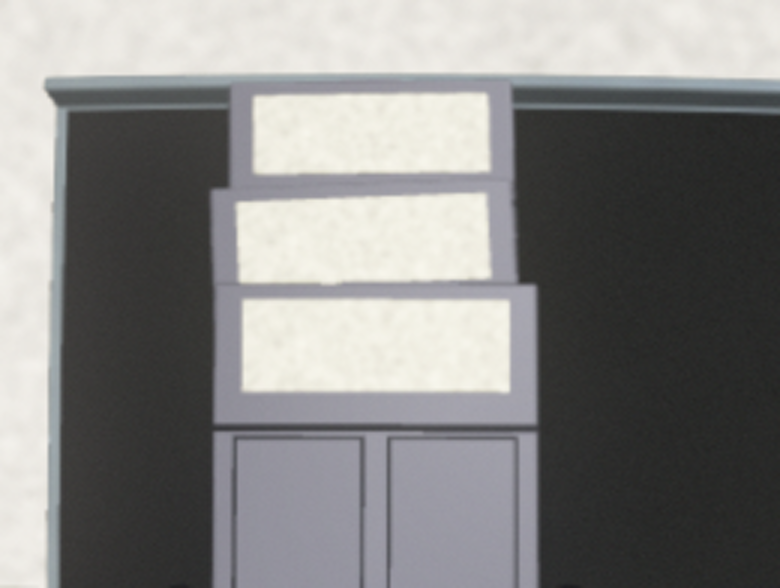

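```bash
python3 -c "
from q import *
s=state();c=eyes.capture('wrist');m=cam(c,s);C,R=stand();g=c['img']
g2=cv2.cvtColor(g,6)
def P(nm,x,y,h):
    p=((x+.5)/3-.5+130,(y+.5)/2.8-.5+10);print(nm,np.round(p,1),(toS(onplane(m,[p],C+R[:,2]*h,R[:,2]))[0]*1e3).round(1))
for a in [('botL',230,85,.01),('botR',513,84,.01),('bot left side low',230,180,.01),('bot right low',513,175,.01),('midL',212,190,.02),('midR',513,180,.02),('midside L low',218,282,.02),('midside R low',517,282,.02),('midlabel TL',236,202,.02),('midlabel TR',487,193,.02),('midlabel BL',238,283,.02),('midlabel BR',490,279,.02),('topL',216,285,.03),('topR',536,285,.03),('topline L',215,427,.03),('topline R',537,427,.03),('foot',150,108,0),('foot',650,109,0),('botlab TL',254,94,.01),('botlab TR',489,94,.01),('botlab BL',255,175,.01),('toplab TL',244,299,.03),('toplab TR',508,299,.03)]: P(*a)
"

```

```text
t 30.65 S [[ -1.6 -17.7   2.2]] tcp [ 0.5701 -0.0655  0.0617] yaw 113.78 tilt [ 0.e+00  1.e-04 -1.e+00] F [ 1.  -0.   1.1] M [ 0.05  0.12 -0.06] w 0.7514264835737806 J [  9.6  24.9 -17.1  -0.  -48.   14.2]
botL [206.3  40. ] [-128.1  -50.3   10. ]
botR [300.7  39.7] [-128.4   15.3   10. ]
bot left side low [206.3  74. ] [-103.7  -50.    10. ]
bot right low [300.7  72.2] [-105.   15.   10.]
midL [200.3  77.5] [-96.8 -52.1  20. ]
midR [300.7  74. ] [-99.2  13.3  20. ]
midside L low [202.3 110.4] [-74.9 -50.6  20. ]
midside R low [302.  110.4] [-75.   13.9  20. ]
midlabel TL [208.3  81.8] [-93.9 -46.9  20. ]
midlabel TR [292.   78.6] [-96.    7.6  20. ]
midlabel BL [209.  110.8] [-74.7 -46.2  20. ]
midlabel BR [293.  109.3] [-75.6   8.1  20. ]
topL [201.7 111.5] [-71.1 -49.1  30. ]
topR [308.3 111.5] [-71.1  16.1  30. ]
topline L [201.3 162.2] [-39.9 -49.1  30. ]
topline R [308.7 162.2] [-39.9  16.   30. ]
foot [179.7  48.2] [-127.9  -71.5    0. ]
foot [346.3  48.6] [-128.    50.7    0. ]
botlab TL [214.3  43.2] [-125.7  -44.7   10. ]
botlab TR [292.7  43.2] [-125.7    9.7   10. ]
botlab BL [214.7  72.2] [-104.9  -44.2   10. ]
toplab TL [211.  116.5] [-67.9 -43.4  30. ]
toplab TR [299.  116.5] [-68.   10.3  30. ]
```

play_rows(
  deltas=[25,0,0,0,0,25,0,0,0,0,25,0,-10,0,0,25,0,-10,0,0,173,-18,0,0,0,173,-19,0,0,0,173,-19,0,0,0,173,-19,0,0,0,173,-19,5,0,0,173,-18.6,10,0,0],
)

```text
time_s: 31.7
tcp_pos: [0.6169, -0.1697, 0.0678]
ee_rot: [[-0.403, 0.003, -0.915], [0.915, -0.0, -0.403], [-0.001, -1.0, -0.003]]
wrist_force: [1.1, 0.4, -0.4]
gripper_width: 0.446
```

```bash
python3 -c "
from h import *
s=state();plan(toW([[-.122,-.0175,-.0075]])[0],113.78,1)"
```

```text
t 31.7 S [[-109.7  -18.4   39.5]] tcp [ 0.6169 -0.1697  0.0678] yaw 113.8 tilt [ 3.e-03 -3.e-04 -1.e+00] F [ 1.1  0.4 -0.4] M [-0.02  0.08  0.01] w 0.44611554465411857 J [ -0.9  29.9  -7.1   0.  -52.9  24.7]
dist 0.04862497616115419 dyaw -0.0002664832671701589
[0, np.float64(1.2), np.float64(48.6), np.float64(0.9), np.float64(0.0)]
```

play_rows(
  deltas=[173,0,10,0,0,173,0,12,0,0,173,0,12,0,0,173,0,8,0,0,173,0,3,0,0,173,0,2,0,0,173,0,0,0,0,173,0,0,0,0,173,0,0,0,0,173,0,0,0,0],
)

```text
time_s: 32.7
tcp_pos: [0.6157, -0.1686, 0.0201]
ee_rot: [[-0.403, 0.001, -0.915], [0.915, -0.0, -0.403], [-0.0, -1.0, -0.001]]
wrist_force: [-1.9, 0.5, 0.0]
gripper_width: 0.32
```

```bash
python3 -c "
from h import *
s=state();plan(toW([[-.1148,-.0175,-.0075]])[0],113.78,1)
c=eyes.capture('wrist');cv2.imwrite('pics/w28.png',c['img'])
c=eyes.capture('side');cv2.imwrite('pics/s28.png',cv2.resize(np.clip(c['img'][165:275,260:350]*2.2,0,255).astype(np.uint8),None,fx=5,fy=5,interpolation=2))"
```

```text
t 32.7 S [[-121.4  -17.8   -6.6]] tcp [ 0.6157 -0.1686  0.0201] yaw 113.78 tilt [ 8.e-04 -1.e-04 -1.e+00] F [-1.9  0.5  0. ] M [0.05 0.1  0.06] w 0.3198993301847734 J [ -0.8  32.9  -9.6   0.  -47.4  24.6]
dist 0.006706751090665873 dyaw 3.2591815076976616e-05
[0, np.float64(6.6), np.float64(-1.0), np.float64(0.3), np.float64(-0.0)]
```

View pics/s28.png

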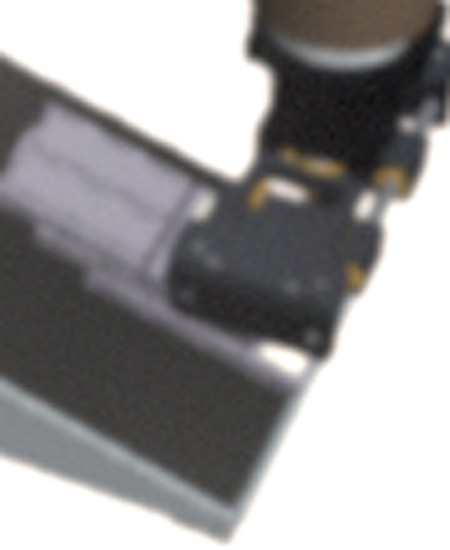

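play_rows(
  deltas=[173,0.9,-0.26,0.2,0,173,0.9,-0.26,0,0,173,0.8,-0.23,0,0,173,0.8,-0.23,0,0,173,0.8,-0.23,0,0,173,0.7,-0.2,0,0,173,0.7,-0.2,0,0,173,0.7,-0.2,0,0,173,0,0,0,0,173,0,0,0,0],
)

```text
time_s: 33.8
tcp_pos: [0.6128, -0.1628, 0.0215]
ee_rot: [[-0.403, -0.0, -0.915], [0.915, 0.0, -0.403], [0.0, -1.0, -0.0]]
wrist_force: [-0.4, -0.7, -0.7]
gripper_width: 0.327
```

```bash
python3 -c "
from h import *
s=state()
c=eyes.capture('wrist');cv2.imwrite('pics/w29.png',c['img'])"
```

```text
t 33.8 S [[-114.8  -17.4   -7.1]] tcp [ 0.6128 -0.1628  0.0215] yaw 113.78 tilt [-0.e+00  1.e-04 -1.e+00] F [-0.4 -0.7 -0.7] M [-0.22  0.1   0.02] w 0.3267852045005713 J [ -0.3  32.5 -10.2  -0.  -47.3  24.1]
```

play_rows(
  deltas=[173,-3.8,1,0,0,173,0,-20,0,0,173,0,-22,0,0,20,5,-18,0,0,20,18,0,0,0,20,20,0,0,0,20,20,0,0,0,20,20,0,0,0,20,17,0,0,0,20,5,0,0,0],
)

```text
time_s: 34.85
tcp_pos: [0.5708, -0.0685, 0.08]
ee_rot: [[-0.405, -0.001, -0.914], [0.914, 0.0, -0.405], [0.001, -1.0, 0.001]]
wrist_force: [0.1, -0.2, 0.3]
gripper_width: 0.864
```

play_rows(
  deltas=[20,0,0,0,0,20,0,0,0,0,20,0,0,0,0,20,0,0,0,0,20,0,0,0,0,20,0,0,0,0,20,0,0,0,0,20,0,0,0,0,20,0,0,0,0,20,0,0,0,0],
)

```text
time_s: 35.85
tcp_pos: [0.572, -0.0702, 0.0805]
ee_rot: [[-0.403, 0.0, -0.915], [0.915, -0.0, -0.403], [-0.0, -1.0, -0.0]]
wrist_force: [-0.5, -0.1, 0.6]
gripper_width: 0.918
```

```bash
python3 -c "
from h import *
s=state();c=eyes.capture('wrist');g=c['img'];cv2.imwrite('pics/w30.png',g)
cv2.imwrite('pics/w30z.png',cv2.resize(g[10:220,130:390],None,fx=3,fy=2.8,interpolation=2))
"
```

```text
t 35.85 S [[ -1.3 -17.4  21.8]] tcp [ 0.572  -0.0702  0.0805] yaw 113.78 tilt [ 0. -0. -1.] F [-0.5 -0.1  0.6] M [0.01 0.13 0.  ] w 0.917751709538157 J [  9.1  23.8 -15.6   0.  -50.6  14.7]
```

View pics/w30z.png

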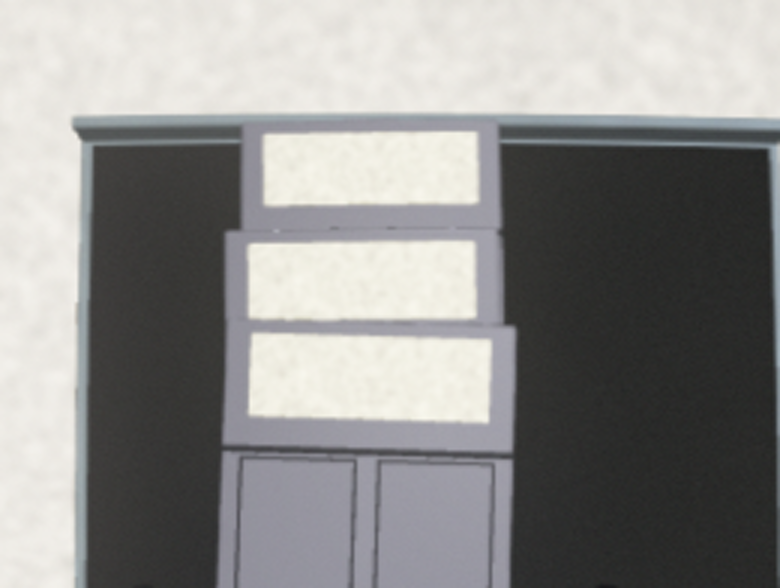

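```bash
cat >> h.py <<'E'
def labels():
    s=state();c=eyes.capture('wrist');m=cam(c,s);C,R=stand();im=cv2.resize(c['img'],None,fx=4,fy=4,interpolation=1)
    g=cv2.GaussianBlur(cv2.cvtColor(im,6),(5,5),0);k=(g>195).astype(np.uint8)
    out=[]
    for cn in cv2.findContours(k,0,1)[0]:
        a=cv2.contourArea(cn)/16
        if 900<a<6000:
            p=(cn.reshape(-1,2)+.5)/4-.5
            if p[:,1].max()<215 and abs(p[:,0].mean()-250)<60: out.append(p)
    out.sort(key=lambda p:p[:,1].mean())
    for i,p in enumerate(out):
        h=.01*(i+1);X=toS(onplane(m,p,C+R[:,2]*h,R[:,2]))[:,:2]*1e3
        ym,yM=X[:,1].min()+6,X[:,1].max()-6;xm=X[:,0].mean();q=X[(X[:,1]>ym)&(X[:,1]<yM)]
        lo=q[q[:,0]<xm];hi=q[q[:,0]>xm]
        def fit(z,a,b):
            for _ in range(3):
                f=np.polyfit(z[:,a],z[:,b],1);e=z[:,b]-np.polyval(f,z[:,a]);z=z[abs(e)<=max(.4,2*e.std())]
            return f
        fl=fit(lo,1,0);fh=fit(hi,1,0);yc=X[:,1].mean()
        qs=X[(X[:,0]>X[:,0].min()+5)&(X[:,0]<X[:,0].max()-5)]
        l=fit(qs[qs[:,1]<yc],0,1);rr=fit(qs[qs[:,1]>yc],0,1);yl,yr=np.polyval(l,xm),np.polyval(rr,xm);yc=(yl+yr)/2
        xl,xh=np.polyval(fl,yc),np.polyval(fh,yc)
        print(["bottom","middle","top"][i] if i<3 else i,"label lo/hi",xl.round(2),xh.round(2),"=> end",((xl-4+xh-24)/2).round(2),"yaw lo/hi",-np.degrees(fl[0]).round(2),-np.degrees(fh[0]).round(2),"sides yaw",np.degrees(l[0]).round(2),np.degrees(rr[0]).round(2),"yc",yc.round(2),"w",(yr-yl).round(1))
    return s,c,m
E
python3 -c "
from h import *
labels()"
```

```text
t 35.9 S [[ -1.3 -17.4  21.8]] tcp [ 0.572  -0.0702  0.0805] yaw 113.78 tilt [ 0.  0. -1.] F [ 0.1 -0.   0. ] M [ 0.    0.11 -0.02] w 0.9242213082660732 J [  9.1  23.8 -15.6   0.  -50.6  14.7]
bottom label lo/hi -125.65 -105.59 => end -129.62 yaw lo/hi 0.92 0.42 sides yaw 1.98 1.38 yc -17.51 w 54.2
middle label lo/hi -91.44 -71.37 => end -95.41 yaw lo/hi 1.06 0.14 sides yaw -0.04 0.83 yc -19.54 w 54.2
top label lo/hi -64.46 -44.21 => end -68.34 yaw lo/hi -1.73 -2.03 sides yaw -1.66 -2.85 yc -17.65 w 54.3
```

play_rows(
  deltas=[20,-5,8,0,0,20,-5,10,0,0,20,-5,10,0,0,20,-4.5,8,0,0,20,0,0,0,0,20,0,0,0,0,255,0,0,0,0,255,0,0,0,0,255,0,0,0,0,255,0,0,0,0],
)

```text
time_s: 36.95
tcp_pos: [0.5803, -0.0879, 0.045]
ee_rot: [[-0.403, 0.001, -0.915], [0.915, 0.0, -0.403], [-0.0, -1.0, -0.001]]
wrist_force: [0.7, 0.8, 1.2]
gripper_width: 0.754
```

```bash
python3 -c "
from h import *
labels()"
```

```text
t 36.95 S [[-29.9 -17.9  -7. ]] tcp [ 0.5803 -0.0879  0.045 ] yaw 113.8 tilt [ 1.2e-03  1.0e-04 -1.0e+00] F [0.7 0.8 1.2] M [0.09 0.01 0.02] w 0.7540916949669751 J [  7.2  27.1 -16.2   0.  -46.7  16.6]
bottom label lo/hi -125.65 -105.42 => end -129.53 yaw lo/hi 0.97 0.36 sides yaw 2.58 -0.42 yc -17.5 w 54.2
middle label lo/hi -91.97 -71.73 => end -95.85 yaw lo/hi 1.81 1.4 sides yaw 2.02 0.77 yc -18.64 w 54.3
top label lo/hi -64.84 -44.66 => end -68.75 yaw lo/hi -0.6 -1.01 sides yaw -1.03 -1.12 yc -16.55 w 54.2
```

play_rows(
  deltas=[255,-0.53,0.15,0,0.0055,255,-0.53,0.15,0,0.0055,255,-0.53,0.15,0,0.005,255,0,0,0,0,255,0,0,0,0,25,0,0,0,0,25,0,0,0,0,25,0,-3.4,0,0.006,25,0,-3.4,0,0.006,25,0,-3,0,0.005],
)

```text
time_s: 38.0
tcp_pos: [0.5805, -0.0896, 0.0541]
ee_rot: [[-0.372, -0.0, -0.928], [0.928, -0.0, -0.372], [-0.0, -1.0, 0.0]]
wrist_force: [0.4, 1.3, 0.3]
gripper_width: 0.901
```

```bash
python3 -c "
from h import *
s,c,m=labels();meas_stand()
cv2.imwrite('pics/w32.png',c['img'])"
```

```text
t 38.0 S [[-28.9 -17.4   2.1]] tcp [ 0.5805 -0.0896  0.0541] yaw 111.86 tilt [-1.e-04 -0.e+00 -1.e+00] F [0.4 1.3 0.3] M [-0.03  0.09 -0.01] w 0.9006708578747007 J [  7.   26.5 -15.6   0.  -47.9  14.8]
bottom label lo/hi -125.67 -105.42 => end -129.54 yaw lo/hi 0.81 0.44 sides yaw 1.47 0.07 yc -17.51 w 54.3
middle label lo/hi -93.84 -73.56 => end -97.7 yaw lo/hi 0.87 0.38 sides yaw 0.85 -0.1 yc -17.48 w 54.4
top label lo/hi -66.67 -46.42 => end -70.55 yaw lo/hi -1.37 -1.89 sides yaw -1.67 -1.62 yc -15.82 w 54.4
t 38.05 S [[-28.9 -17.8   2.8]] tcp [ 0.5809 -0.0896  0.0547] yaw 111.87 tilt [ 1.1e-03 -1.0e-04 -1.0e+00] F [0.1 0.2 1. ] M [-0.02  0.1  -0.  ] w 0.9041044768296773 J [  7.   26.5 -15.5   0.  -47.9  14.8]
side -1 slope deg -0.14 y at -60 -90.91 res 0.11 10
side 1 slope deg -0.08 y at -60 89.01 res 0.07 10
ledge x -126.1 slope -0.7 res 0.11
```

View pics/w32.png

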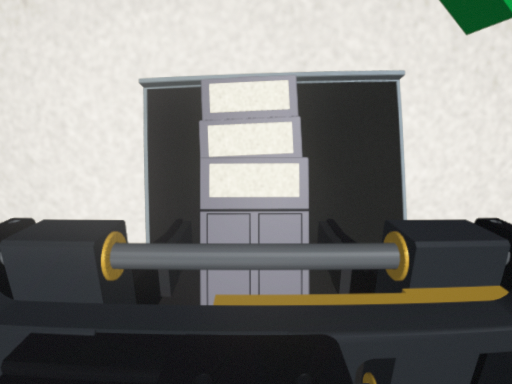

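play_rows(
  deltas=[25,0,0,0.4,0,255,0,0,0,0,255,0,0,0,0,255,0,0,0,0,255,0,0,0,0,255,0,0,0,0,255,0,0,0,0,255,0,0,0,0,255,0,0,0,0,255,0,0,0,0],
)

```text
time_s: 39.1
tcp_pos: [0.58, -0.0897, 0.0538]
ee_rot: [[-0.373, -0.0, -0.928], [0.928, 0.0, -0.373], [0.0, -1.0, 0.0]]
wrist_force: [0.6, -0.5, 0.1]
gripper_width: 0.751
```

```bash
python3 -c "
from h import *
s,c,m=labels()"
```

```text
t 39.1 S [[-28.9 -16.9   1.9]] tcp [ 0.58   -0.0897  0.0538] yaw 111.89 tilt [-1.e-04  0.e+00 -1.e+00] F [ 0.6 -0.5  0.1] M [-0.02  0.09  0.  ] w 0.7508016514442245 J [  7.   26.5 -15.6  -0.  -47.9  14.9]
bottom label lo/hi -125.64 -105.43 => end -129.53 yaw lo/hi 0.88 0.49 sides yaw 0.15 0.13 yc -17.56 w 54.2
middle label lo/hi -93.86 -73.62 => end -97.74 yaw lo/hi 0.9 0.47 sides yaw 1.1 -0.35 yc -17.5 w 54.2
top label lo/hi -66.76 -46.5 => end -70.63 yaw lo/hi -1.35 -1.85 sides yaw -1.58 -2.07 yc -15.01 w 54.2
```

play_rows(
  deltas=[255,0.94,-0.27,-0.2,-0.008,255,0.94,-0.27,-0.2,-0.008,255,0.94,-0.27,-0.2,-0.008,255,0.94,-0.27,-0.2,-0.008,255,0.94,-0.27,-0.2,-0.008,255,0,0,0,0,255,0,0,0,0,255,0,0,0,0,255,0,0,0,0,255,0,0,0,0],
)

```text
time_s: 40.15
tcp_pos: [0.5794, -0.0849, 0.0554]
ee_rot: [[-0.41, 0.0, -0.912], [0.912, 0.0, -0.41], [-0.0, -1.0, -0.0]]
wrist_force: [-0.8, 1.3, 1.0]
gripper_width: 0.752
```

```bash
python3 -c "
from h import *
s,c,m=labels()"
```

```text
t 40.15 S [[-24.  -18.3   2.1]] tcp [ 0.5794 -0.0849  0.0554] yaw 114.19 tilt [ 5.e-04  1.e-04 -1.e+00] F [-0.8  1.3  1. ] M [0.2  0.06 0.05] w 0.7516341593006951 J [  7.5  26.3 -15.8  -0.  -47.9  16.7]
bottom label lo/hi -125.63 -105.38 => end -129.5 yaw lo/hi 0.99 0.63 sides yaw 1.23 -0.19 yc -17.57 w 54.3
middle label lo/hi -93.84 -73.61 => end -97.73 yaw lo/hi 0.82 0.39 sides yaw 0.7 0.77 yc -17.52 w 54.4
top label lo/hi -61.88 -41.63 => end -65.76 yaw lo/hi 0.97 0.37 sides yaw 0.65 0.15 yc -17.71 w 54.2
```

play_rows(
  deltas=[25,0,0,0,0,25,0,0,0,0,25,0,0,0,0,25,0,0,0,0,25,0,-5,0,0,25,0,-10,0,0,25,5,-15,0,0,25,10,-20,0,0,25,10,-10,0,0,25,0,0,0,0],
)

```text
time_s: 41.2
tcp_pos: [0.5699, -0.0612, 0.1176]
ee_rot: [[-0.411, 0.004, -0.912], [0.912, 0.001, -0.411], [-0.001, -1.0, -0.004]]
wrist_force: [0.5, 0.6, -0.7]
gripper_width: 0.907
```

play_rows(
  deltas=[25,0,0,0,0,25,0,0,0,0,25,0,0,0,0,25,0,0,0,0,25,0,0,0,0,25,0,0,0,0,25,0,0,0,0,25,0,0,0,0,25,0,0,0,0,25,0,0,0,0],
)

```text
time_s: 42.2
tcp_pos: [0.569, -0.0622, 0.1152]
ee_rot: [[-0.41, 0.0, -0.912], [0.912, 0.0, -0.41], [0.0, -1.0, -0.0]]
wrist_force: [-0.1, -0.2, -0.8]
gripper_width: 0.896
```

```bash
python3 -c "
from h import *
s,c,m=labels();g=c['img'];cv2.imwrite('pics/w35z.png',cv2.resize(g[10:220,130:390],None,fx=3,fy=2.8,interpolation=2))
meas_stand()
c=eyes.capture('top');cv2.imwrite('pics/t35.png',c['img'])
c=eyes.capture('side');cv2.imwrite('pics/s35.png',cv2.resize(np.clip(c['img'][145:275,220:350]*2.2,0,255).astype(np.uint8),None,fx=4,fy=4,interpolation=2))"
```

```text
t 42.2 S [[ 16.5 -17.9  52.7]] tcp [ 0.569  -0.0622  0.1152] yaw 114.18 tilt [ 1.e-04  0.e+00 -1.e+00] F [-0.1 -0.2 -0.8] M [ 0.01  0.12 -0.01] w 0.896415871285884 J [ 10.   21.2 -13.9  -0.  -54.9  14.2]
bottom label lo/hi -125.69 -105.51 => end -129.6 yaw lo/hi 1.25 0.78 sides yaw 1.26 0.58 yc -17.47 w 54.4
middle label lo/hi -93.94 -73.66 => end -97.8 yaw lo/hi 0.62 0.3 sides yaw 2.39 -0.01 yc -17.41 w 54.3
top label lo/hi -62.12 -41.8 => end -65.96 yaw lo/hi 1.06 0.02 sides yaw 1.38 -1.15 yc -17.74 w 54.3
t 42.25 S [[ 16.5 -17.9  52.7]] tcp [ 0.569  -0.0621  0.1153] yaw 114.18 tilt [ 1.e-04  0.e+00 -1.e+00] F [-0.3  0.7 -0.2] M [-0.02  0.13 -0.03] w 0.8992734280308311 J [ 10.   21.2 -13.9  -0.  -54.9  14.2]
side -1 slope deg -0.06 y at -60 -90.36 res 0.12 16
side 1 slope deg -0.05 y at -60 88.93 res 0.11 16
ledge x -125.42 slope -1.09 res 0.12
```

View pics/w35z.png

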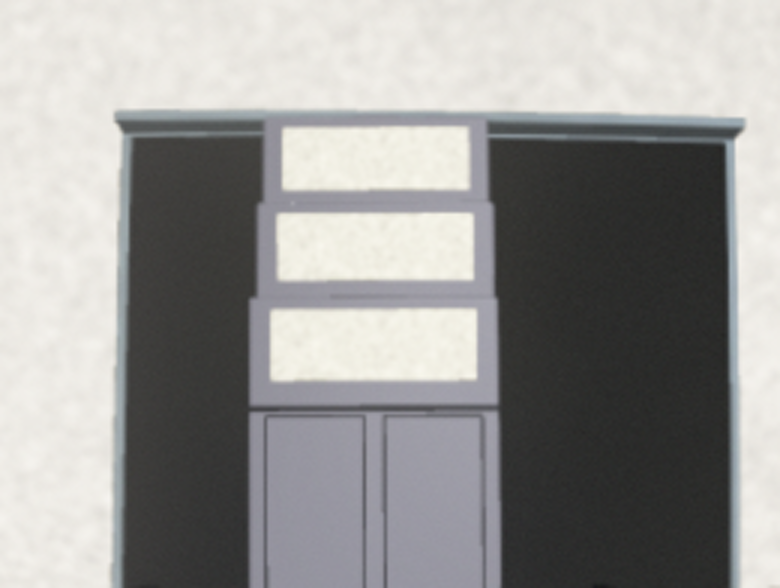

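View pics/s35.png

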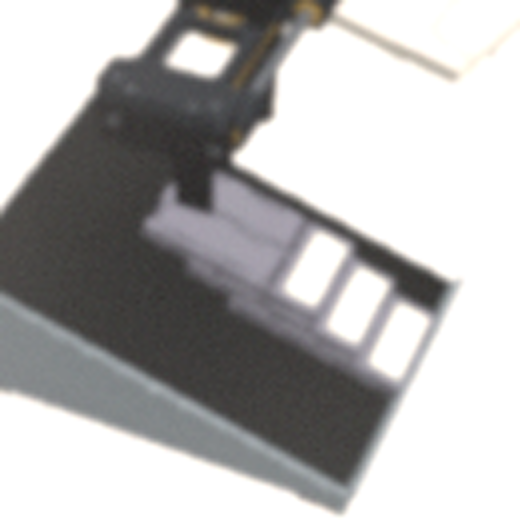

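View pics/t35.png

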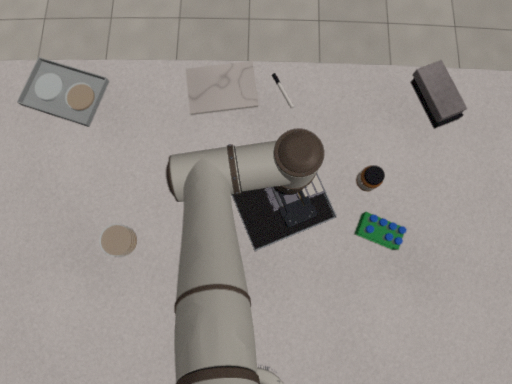

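```bash
python3 -c "
from h import *
print(r.finish_job());state()"
```

```text
the job is handed in; nothing more can be done
None
the job is handed in; nothing more can be done
```

The three mailers are now square against the ledge and shingled up the slope, with every label showing. I handed the job in at about 42 s of the 58 s allowed; no verdict came back.

**How it was done:** I started the pile moving by pushing its hinge end, then turned it square with a finger against its side. I gripped it and drew it down until the ledge stopped the bottom mailer. Next I gripped the upper two and slid them up, then slid the top one up alone. The middle one came out about 2° askew and was then pushed about 2 mm too far, so I corrected it and re-squared the top one.

**Last checks, from the wrist camera after letting go:**

| Check | Measured | Aim |
|---|---|---|
| Middle's lower edge above bottom's | 31.8 mm | 32 mm |
| Top's lower edge above middle's | 31.8 mm | 32 mm |
| Sideways spread of the three | about 0.3 mm | 0 |
| Turn of the bottom against the ledge | about 0.1° | 0° |
| Turn of the upper two against the bottom | about 0.5° | 0° (reading noise about 0.5°) |

- **Bottom against the ledge:** the camera puts it there to within about 1–2 mm. The push force also rose when it met the ledge, to about 5 N, then eased as the pads slipped.
- **Other objects:** in the top view the dishes, tube rack and jar look unmoved.
- **Disagreement:** the fingertips were about 20 mm shorter than the reported TCP. I found this from the images and then confirmed it by touching the stand's face, and worked to the touched height from then on.

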